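Load the four-stud laminating press for a dry run

TASK

Load the little four-stud laminating press on the bench for a dry run, from the bottom up: one dark handle blank flat on the base, the thin four-hole divider down over all four studs onto it, the second blank on the divider, and last the thick four-hole pressure plate over all four studs, its rib upward, so that only the wing nuts are missing. Centre both blanks between the studs and square with the press, set every piece down without dropping it, and leave the two-hole template and the long narrow offcut where they lie.

Things in the scene. Friction and masses are not known exactly. Their poses are not given: they have to be found in the camera images.
- press: Laminating press, fixed to the bench: grey melamine-faced wooden base block 90 (x) by 170 (y) mm, its top face 22 mm above the bench, with four upright steel studs, 8 mm thick, at x = +-15, y = +-55 mm, rising to 94 mm above the bench (the top 5 mm taper to 4 mm). Origin: centre of the underside; y along the length, z up. The same when turned half round.
- blank_a: Handle blank: plain dark hardwood block without holes, 42 (x) by 80 (y) by 14 mm high, about 45 g. Origin: centre of the underside, y along the length, z up. Interchangeable with blank_b: either may be the lower one. In the press its length lies along that of the press, in the space between the stud pairs.
- blank_b: The second handle blank, the same as blank_a (42 x 80 x 14 mm, no holes; origin centre of the underside, y along the length). As the upper one, on the divider, its underside is 48 mm above the bench; the lower one, on the base, 22 mm.
- divider: Divider: flat pale plywood plate 54 (x) by 140 (y) mm, 12 mm thick, about 60 g, with four 13 mm through holes at x = +-15, y = +-55 mm (the stud pattern). Origin: centre of the underside, y along the length, z up. The same when turned half round. Grip it across its width at mid-length. In place, its underside is 36 mm above the bench.
- pressure_plate: Pressure plate: pale plywood 54 (x) by 140 (y) mm, 16 mm thick, about 130 g, four 13 mm through holes at x = +-15, y = +-55 mm; on top, centred, a brown rib 24 mm wide (x), 90 long (y), 22 high: a good grip (38 mm overall). Origin: centre of the underside, y along the length, z up. The same when turned half round. In place, its underside is 62 mm above the bench.
- template: Not part of the job: a pale plywood drilling template 54 mm (x) by 120 mm (y) by 12 mm thick with only two large holes, 30 mm wide, on its long centre line. Origin: centre of the underside. Leave it where it lies.
- offcut: Not part of the job: a long narrow dark hardwood offcut, 28 mm (x) by 115 mm (y) by 14 mm high. Origin: centre of the underside. Leave it where it lies.

How it is judged:
By the outcome, as a careful person would: the job done as asked, in the order asked, and still so for the second after the job is handed in, with the robot touching nothing.
It also fails if it takes over 109 s, if anything falls off the work surface, if the arm or the gripper's body presses on something with over 40 N, if the wrist force passes 120 N, or if a joint passes its speed limit or range.

ROBOT

A 7-joint arm with a two-finger parallel gripper is mounted at the origin on the work surface. World frame = base frame: x ahead of the robot, y to its left, z up, the work surface at z = 0. Lengths are in m, angles in rad, forces in N, time in s.
With the tool pointing down it reaches from about 0.425 to 0.925 m from the base axis. Payload 6.8 kg.
Tool frame: the origin (TCP) lies at the very end of the fingers, on their centre line; the grasp point (between the pads) lies 19 mm behind it; z points along the fingers, y is the line along which they close (so a half turn about z gives the same grasp; the last joint's range is limited). The gripper opens to 85 mm and grips with 20 to 120 N. Pads are 22 mm wide; open, the fingers measure 114 mm over their backs; the gripper's body (76 mm by 85 mm) begins 54 mm behind the grasp point. The pads swing forward as they close: fully open they stand 13 mm farther back than shut.
Start: joints at [1.137, 0.477, 0.022, 1.555, -0.011, 1.109, -0.083], TCP at [0.216, -0.64, 0.231] pointing down, gripper open.
Joint ranges: [-2.96, 2.96], [-0.34, 2.1], [-1.41, 1.46], [0.24, 2.44], [-1.37, 4.51], [0.17, 1.92], [-2.96, 2.96]. Speed limits (rad/s): [2.39, 2.39, 3.14, 3.14, 3.14, 3.14, 3.14].

INTERFACE

Orientations are given as a rotation vector (axis times angle).
In Python, from bench import get_obs, grab_frame, hand_in gives the robot as it stands.
- The arm moves only by the tool drive_tool, never from a script. Its argument "rows" is a list of rows, each an object with "offset": the shift along the tool's x, y, z as a fraction of full scale, a list of three; "rotation": the turn, a rotation vector about the tool's x, y, z as a fraction of full scale, a list of three; "claw": the opening, from 0 (shut) to 1 (fully open). In form: [{"offset": [tx, ty, tz], "rotation": [wx, wy, wz], "claw": claw}, ...]. A call has 1 to 20 rows; each row is the pose to reach, as a shift and turn from the pose commanded when the call began, along the tool's axes at that moment; what a row does not reach only later rows make up. Full scale, the value 1, is 0.15 m for a shift and 2 rad for a turn. A row lasts 1/12 s, in which the tool goes at most 41.7 mm and 7.16 degrees, less where a joint would pass 70% of its speed; a pose out of reach is approached as far as the arm can. A call with a number of a shift or a turn outside -1 to 1 is refused whole. A call with a gripper value outside its range is refused whole. The fingers move at their own pace and stop on an object; "force" is the grip in N (left out, the last holds). Time passes only in rows, so rows that repeat a pose let the fingers close. It gives the time, the measured TCP pose, the force, the opening and the grip force at its end, in the units of the state.
- get_obs(): the state, without advancing time (a new reading comes with each control period).
- grab_frame(name): name is "side" or "top"; returns a dict with "frame" (480x640x3 uint8, red, green, blue), "z_map" (480x640 float32, m along the optical axis (not along the pixel's ray), 0 where there is no reading), "vfov" (degrees; the focal length in pixels is half the picture's height over the tangent of half this angle, whatever the lens; pixels are square), "cx", "cy" (the principal point, pixels), "R" (3x3) and "t" (3): a world point X has camera coordinates R X + t. Camera axes: x right, y down, z forward; pixel columns grow to the right and rows downward; lengths in m; the calibration is good to about 2 mm. A picture is of the moment at which its call begins.
- hand_in(): hands the job in; it is judged then, once.
The state is a dict: "clock": time; "joints": joint angles; "qvel": joint speeds; "tau": joint torques, N m; "tcp_pos": TCP position; "orientation": TCP orientation; "contact_force": force on the tool from outside, world axes, zero at the start; "moment": the same for the moment, N m; "grip_width": finger opening in m; "gripper_force": force on a finger pad.
Only numpy, scipy, OpenCV 4.12 (cv2) and the standard library are available. Lean on these libraries where they do the work, as an engineer would, in place of code of your own. Each camera call takes 0.05 s, during which the arm holds its last target. There are 200 camera calls.

## Working session

There is one attempt and no reset: what is moved stays moved. The work goes in short steps, Python scripts to look and compute and a tool call to move; the robot and the scene stay as the last step left them, time stands still between calls to the robot, and variables do not carry over. Pictures are saved under pics/ and viewed, at most 14 in all, crops included, and the job is handed in when it is done.

Besides the shell and the picture viewer there is one more tool, called in YAML: its name, and indented under it one key for each argument. drive_tool: Moves the arm, as the interface text tells. Its arguments: {"type":"object","properties":{"rows":{"type":"array","items":{"type":"object","properties":{"offset":{"type":"array","items":{"type":"number"}},"rotation":{"type":"array","items":{"type":"number"}},"claw":{"type":"number"}}}},"force":{"type":"number"}},"required":["rows"]}

```bash
mkdir -p pics; ls; python3 - <<'E'
from bench import *
import cv2,numpy as np
o=get_obs()
print({k:np.round(v,4).tolist() for k,v in o.items()})
for n in("top","side"):
    f=grab_frame(n); cv2.imwrite(f"pics/{n}0.png",cv2.cvtColor(f["frame"],cv2.COLOR_RGB2BGR)); np.savez(f"{n}0.npz",**f)
    print(n,f["vfov"],f["cx"],f["cy"],np.round(f["R"],4).tolist(),np.round(f["t"],4).tolist(), (-f["R"].T@f["t"]).round(3))
E
```

```text
pics
{'clock': 0.0, 'joints': [1.1369, 0.4778, 0.0223, 1.5565, -0.0115, 1.1093, -0.0831], 'qvel': [0.0002, 0.0019, -0.0003, 0.0013, 0.0003, -0.0004, -0.0008], 'tau': [-0.0009, -59.645, 1.6073, -28.1194, 0.0125, 0.0092, -0.0], 'tcp_pos': [0.2158, -0.6389, 0.2303], 'orientation': [-3.0982, -0.5093, 0.0007], 'contact_force': [0.1449, 0.076, 0.6271], 'moment': [0.0289, 0.0115, 0.0118], 'gripper_force': 0.0, 'grip_width': 0.0853}
top 57.738061037637934 323.3214178454315 246.56600750684058 [[0.0006, -1.0, -0.0032], [-0.9942, -0.0003, -0.1078], [0.1077, 0.0032, -0.9942]] [-0.0067, 0.5534, 0.7575] [ 0.469 -0.009  0.813]
side 49.987233497827965 315.3063110627564 241.5989987002504 [[-0.9169, -0.399, 0.0106], [-0.2913, 0.6507, -0.7012], [0.2729, -0.646, -0.7129]] [0.5019, 0.1856, 0.9287] [0.261 0.679 0.787]
```

View pics/top0.png

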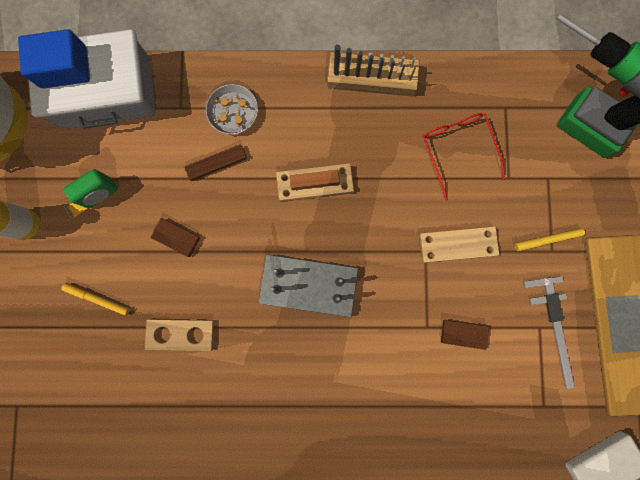

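View pics/side0.png

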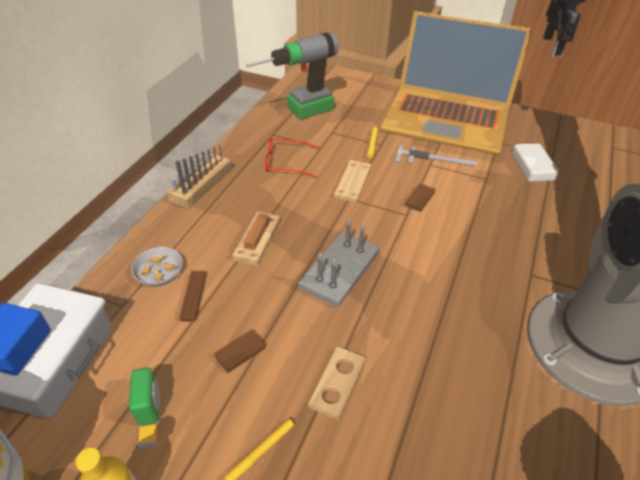

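The top view shows the press at pixel (310,285), the divider at (460,244), the ribbed pressure plate at (316,182), and the blanks at (176,236) and (466,334). The two-hole template is at (180,335) and the offcut at (216,162). The side view agrees and shows the stud tips at about (350,225), (362,230), (321,258) and (335,265).

```bash
cat > h.py <<'E'
import numpy as np,cv2
from scipy.spatial.transform import Rotation as Ro
def foc(f): return 240/np.tan(np.radians(float(f["vfov"]))/2)
def world(f):
    z=f["z_map"]; v,u=np.mgrid[0:480,0:640]; k=foc(f)
    c=np.stack([(u-f["cx"])/k*z,(v-f["cy"])/k*z,z],-1)
    return (c-f["t"])@f["R"]
def ray(f,uv,h):
    "pixels (n,2) onto plane z=h"
    uv=np.atleast_2d(uv).astype(float);k=foc(f)
    d=np.c_[(uv[:,0]-f["cx"])/k,(uv[:,1]-f["cy"])/k,np.ones(len(uv))]@f["R"]
    o=-f["R"].T@f["t"]
    return (o+d*((h-o[2])/d[:,2])[:,None])[:,:2]
def proj(f,X):
    c=np.atleast_2d(X)@f["R"].T+f["t"];k=foc(f)
    return np.c_[c[:,0]/c[:,2]*k+f["cx"],c[:,1]/c[:,2]*k+f["cy"]]
def load(n): return dict(np.load(n))
def rect(P):
    (c,s,a)=cv2.minAreaRect((P*1000).astype(np.float32)); a=np.radians(a)
    if s[0]>s[1]: L,W,y=s[0],s[1],a
    else: L,W,y=s[1],s[0],a+np.pi/2
    return np.array(c)/1000,L,W,(np.degrees(y)+90)%180-90   # yaw of long axis in world, deg
def go(p,yaw):
    "units for tool to TCP p and tool y (closing line) perpendicular to long axis yaw(deg)"
    from bench import get_obs
    o=get_obs();R=Ro.from_rotvec(o["orientation"]);M=R.as_matrix()
    # goal: z down, x along long axis (either sense)
    best=None
    for s in (0,180):
        y=np.radians(yaw+s);x=np.array([np.cos(y),np.sin(y),0]);z=np.array([0,0,-1.])
        G=Ro.from_matrix(np.c_[x,np.cross(z,x),z]);d=(R.inv()*G).as_rotvec()
        if best is None or np.linalg.norm(d)<np.linalg.norm(best): best=d
    print("offset",np.round(M.T@(np.array(p)-o["tcp_pos"])/.15,3),"rot",np.round(best/2,3),"tcp",np.round(o["tcp_pos"],4),"t",round(o["clock"],2))
E
python3 - <<'E'
from h import *
for n in("top","side"):
    f=load(n+"0.npz");W=world(f);rgb=f["frame"].astype(int)
    items=dict(press=(310,285,.022),divider=(460,244,.012),plate=(316,182,.016),blankL=(176,236,.014),blankR=(466,334,.014),template=(180,335,.012),offcut=(216,162,.014))
    T=load("top0.npz")
    print(n,"bench z",np.median(W[...,2][f["z_map"]>0]).round(4))
    for k,(u,v,h) in items.items():
        c=ray(T,(u,v),h)[0]
        near=np.hypot(W[...,0]-c[0],W[...,1]-c[1])<.11
        m=(near&(abs(W[...,2]-h)<.0045)).astype(np.uint8)
        nl,lab,st,ce=cv2.connectedComponentsWithStats(m)
        i=1+np.argmax(st[1:,4]); cs,_=cv2.findContours((lab==i).astype(np.uint8),0,2); cn=max(cs,key=cv2.contourArea)
        P=ray(f,cn[:,0],h); fill=cv2.moments(cn); cc=ray(f,(fill["m10"]/fill["m00"],fill["m01"]/fill["m00"]),h)[0]
        r=rect(P); print(k,"rect",r[0].round(4),"LxW",round(r[1],1),round(r[2],1),"yaw",round(r[3],2),"centroid",cc.round(4),"z sd",np.std(W[...,2][lab==i]).round(4),np.median(W[...,2][lab==i]).round(4))
E
```

```text
top bench z -0.0007
press rect [0.484 0.021] LxW 169.3 89.6 yaw 81.7 centroid [0.4836 0.0207] z sd 0.0013 0.021
divider rect [ 0.5601 -0.2576] LxW 140.8 54.1 yaw -84.68 centroid [ 0.56   -0.2576] z sd 0.0014 0.011
plate rect [0.6772 0.0103] LxW 139.7 55.4 yaw -83.05 centroid [0.6773 0.0104] z sd 0.0014 0.015
blankL rect [0.5732 0.2693] LxW 81.0 41.8 yaw 62.82 centroid [0.5732 0.2694] z sd 0.0013 0.0129
blankR rect [ 0.3961 -0.2617] LxW 81.2 41.8 yaw 81.55 centroid [ 0.3959 -0.2622] z sd 0.0014 0.0131
template rect [0.3942 0.2555] LxW 121.6 53.5 yaw -89.95 centroid [0.3944 0.2555] z sd 0.0014 0.011
offcut rect [0.7161 0.1983] LxW 114.6 29.3 yaw -67.5 centroid [0.7161 0.1987] z sd 0.0014 0.013
side bench z 0.0001
press rect [0.4825 0.0254] LxW 172.8 91.3 yaw 81.67 centroid [0.4815 0.0327] z sd 0.0015 0.0218
divider rect [ 0.5587 -0.2522] LxW 148.7 55.3 yaw -84.7 centroid [ 0.5586 -0.2507] z sd 0.0016 0.0115
plate rect [0.6763 0.014 ] LxW 144.1 55.9 yaw -83.09 centroid [0.6759 0.0175] z sd 0.0017 0.0154
blankL rect [0.572  0.2738] LxW 80.6 44.6 yaw 63.16 centroid [0.5725 0.2747] z sd 0.0015 0.0138
blankR rect [ 0.3951 -0.2576] LxW 85.6 42.7 yaw 81.98 centroid [ 0.3949 -0.257 ] z sd 0.0016 0.0136
template rect [0.3934 0.2592] LxW 122.3 54.6 yaw 89.01 centroid [0.3935 0.2626] z sd 0.0014 0.012
offcut rect [0.7148 0.2034] LxW 117.0 29.8 yaw -66.96 centroid [0.7139 0.2059] z sd 0.0015 0.0136
```

```bash
python3 - <<'E'
from h import *
go((.396,-.262,.06),81.6)
E
```

```text
offset [ 1.942 -1.995  1.139] rot [-0.001 -0.    -0.549] tcp [ 0.2158 -0.639   0.2304] t 0.1
```

drive_tool:
  rows:
    - {"offset": [0.97, -1.0, 0.5], "rotation": [0, 0, -0.549], "claw": 0.8}
    - {"offset": [0.97, -1.0, 0.5], "rotation": [0, 0, -0.549], "claw": 0.8}
    - {"offset": [0.97, -1.0, 0.5], "rotation": [0, 0, -0.549], "claw": 0.8}
    - {"offset": [0.97, -1.0, 0.5], "rotation": [0, 0, -0.549], "claw": 0.8}
    - {"offset": [0.97, -1.0, 0.5], "rotation": [0, 0, -0.549], "claw": 0.8}
    - {"offset": [0.97, -1.0, 0.5], "rotation": [0, 0, -0.549], "claw": 0.8}
    - {"offset": [0.97, -1.0, 0.5], "rotation": [0, 0, -0.549], "claw": 0.8}
    - {"offset": [0.97, -1.0, 0.5], "rotation": [0, 0, -0.549], "claw": 0.8}
    - {"offset": [0.97, -1.0, 0.5], "rotation": [0, 0, -0.549], "claw": 0.8}

```text
clock: 0.85
tcp_pos: [0.3059, -0.4501, 0.1559]
orientation: [-2.37, -2.06, -0.0]
contact_force: [0.1, -0.1, 0.9]
grip_width: 0.068
gripper_force: 0.0
```

```bash
python3 - <<'E'
from h import *
go((.396,-.262,.06),81.6)
E
```

```text
offset [1.325 0.42  0.64 ] rot [-0.    -0.     0.003] tcp [ 0.3059 -0.4501  0.1559] t 0.85
```

drive_tool:
  rows:
    - {"offset": [1, 0.42, 0.4], "rotation": [0, 0, 0.003], "claw": 0.8}
    - {"offset": [1, 0.42, 0.4], "rotation": [0, 0, 0.003], "claw": 0.8}
    - {"offset": [1, 0.42, 0.4], "rotation": [0, 0, 0.003], "claw": 0.8}
    - {"offset": [1, 0.42, 0.4], "rotation": [0, 0, 0.003], "claw": 0.8}
    - {"offset": [1, 0.42, 0.4], "rotation": [0, 0, 0.003], "claw": 0.8}

```text
clock: 1.27
tcp_pos: [0.3928, -0.3042, 0.0943]
orientation: [-2.372, -2.053, -0.004]
contact_force: [-0.1, -0.2, -0.1]
grip_width: 0.0683
gripper_force: 0.0
```

```bash
python3 - <<'E'
from h import *
go((.396,-.262,.03),81.6)
E
```

```text
offset [ 0.28  -0.018  0.43 ] rot [-0.001 -0.002  0.001] tcp [ 0.3928 -0.3042  0.0943] t 1.27
```

drive_tool:
  rows:
    - {"offset": [0.28, -0.018, 0.43], "rotation": [0, 0, 0.001], "claw": 0.75}
    - {"offset": [0.28, -0.018, 0.43], "rotation": [0, 0, 0.001], "claw": 0.75}
    - {"offset": [0.28, -0.018, 0.43], "rotation": [0, 0, 0.001], "claw": 0.75}
    - {"offset": [0.28, -0.018, 0.43], "rotation": [0, 0, 0.001], "claw": 0.75}

```text
clock: 1.6
tcp_pos: [0.3928, -0.268, 0.0304]
orientation: [-2.381, -2.043, 0.002]
contact_force: [0.1, -1.0, 0.1]
grip_width: 0.0642
gripper_force: 0.0
```

```bash
python3 - <<'E'
from h import *
from bench import grab_frame
go((.396,-.262,.004),81.6)
f=grab_frame("side");q=proj(f,[[.396,-.262,.007]])[0];print(q)
u,v=q.astype(int);c=f["frame"][v-80:v+50,u-80:u+80];cv2.imwrite("pics/s1.png",cv2.resize(c[...,::-1],None,fx=4,fy=4,interpolation=2))
E
```

```text
offset [0.043 0.016 0.176] rot [-0.002 -0.001 -0.003] tcp [ 0.3928 -0.268   0.0304] t 1.6
[419.6536081  196.53538737]
```

View pics/s1.png

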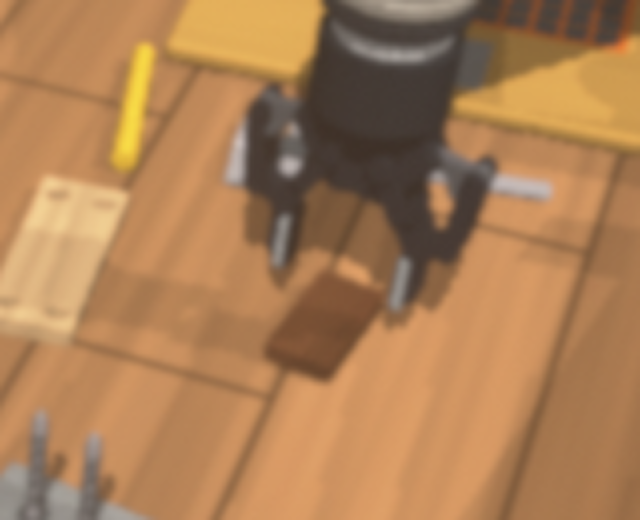

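The crop shows the blank centred between the open fingers, with fingertips at about crop (283,262) and (403,306). I'll use them to estimate the true fingertip height.

```bash
python3 - <<'E'
from h import *
f=load("side0.npz")
for z in(.02,.03,.035,.04,.045,.05):print(z,ray(f,(424.9,187.3),z).round(4))
for n in((.3928,-.268,.030),(.3928,-.268,.037)):print(proj(f,[n]))
E
```

```text
0.02 [[ 0.3914 -0.2837]]
0.03 [[ 0.3897 -0.2712]]
0.035 [[ 0.3889 -0.2649]]
0.04 [[ 0.388  -0.2586]]
0.045 [[ 0.3872 -0.2523]]
0.05 [[ 0.3863 -0.246 ]]
[[423.24604492 187.74726635]]
[[423.73385057 185.38323066]]
```

drive_tool:
  rows:
    - {"offset": [0.043, 0.016, 0.176], "rotation": [0, 0, -0.003], "claw": 0.75}
    - {"offset": [0.043, 0.016, 0.176], "rotation": [0, 0, -0.003], "claw": 0.75}
    - {"offset": [0.043, 0.016, 0.176], "rotation": [0, 0, -0.003], "claw": 0.75}

```text
clock: 1.9
tcp_pos: [0.397, -0.2645, 0.0058]
orientation: [-2.381, -2.049, 0.001]
contact_force: [1.0, 0.3, -0.1]
grip_width: 0.0639
gripper_force: 0.0
```

drive_tool:
  force: 40
  rows:
    - {"offset": [0.005, -0.005, 0.0], "rotation": [0, 0, 0], "claw": 0.6}
    - {"offset": [0.005, -0.005, 0], "rotation": [0, 0, 0], "claw": 0.5}
    - {"offset": [0.005, -0.005, 0], "rotation": [0, 0, 0], "claw": 0.4}
    - {"offset": [0.005, -0.005, 0], "rotation": [0, 0, 0], "claw": 0.3}
    - {"offset": [0.005, -0.005, 0], "rotation": [0, 0, 0], "claw": 0.3}
    - {"offset": [0.005, -0.005, 0], "rotation": [0, 0, 0], "claw": 0.3}
    - {"offset": [0.005, -0.005, 0], "rotation": [0, 0, 0], "claw": 0.3}

```text
clock: 2.48
tcp_pos: [0.3969, -0.2639, 0.0069]
orientation: [2.38, 2.047, -0.0]
contact_force: [-1.7, 0.2, 7.1]
grip_width: 0.0411
gripper_force: 39.7
```

drive_tool:
  rows:
    - {"offset": [0, 0, -0.1], "rotation": [0, 0, 0], "claw": 0.3}
    - {"offset": [0, 0, -0.3], "rotation": [0, 0, 0], "claw": 0.3}
    - {"offset": [0, 0, -0.55], "rotation": [0, 0, 0], "claw": 0.3}
    - {"offset": [0, 0, -0.82], "rotation": [0, 0, 0], "claw": 0.3}
    - {"offset": [0, 0, -0.82], "rotation": [0, 0, 0], "claw": 0.3}
    - {"offset": [0, 0, -0.82], "rotation": [0, 0, 0], "claw": 0.3}

```text
clock: 2.98
tcp_pos: [0.3982, -0.2643, 0.1316]
orientation: [2.376, 2.045, 0.002]
contact_force: [-0.2, -0.2, -1.5]
grip_width: 0.0408
gripper_force: 41.1
```

```bash
python3 - <<'E'
from h import *
go((.484,.021,.13),81.7)
E
```

```text
offset [1.966 0.281 0.007] rot [ 0.003  0.002 -0.003] tcp [ 0.3982 -0.2643  0.1316] t 2.98
```

drive_tool:
  rows:
    - {"offset": [0.1, 0.014, 0], "rotation": [0, 0, 0], "claw": 0.3}
    - {"offset": [0.3, 0.042, 0], "rotation": [0, 0, 0], "claw": 0.3}
    - {"offset": [0.55, 0.08, 0], "rotation": [0, 0, 0], "claw": 0.3}
    - {"offset": [0.8, 0.11, 0], "rotation": [0, 0, 0], "claw": 0.3}
    - {"offset": [1, 0.14, 0], "rotation": [0, 0, -0.001], "claw": 0.3}

```text
clock: 3.4
tcp_pos: [0.439, -0.1153, 0.1277]
orientation: [-2.377, -2.052, 0.001]
contact_force: [0.2, 0.8, -0.5]
grip_width: 0.0404
gripper_force: 41.1
```

drive_tool:
  rows:
    - {"offset": [0.25, 0.035, 0], "rotation": [0, 0, 0], "claw": 0.3}
    - {"offset": [0.5, 0.07, 0], "rotation": [0, 0, 0], "claw": 0.3}
    - {"offset": [0.75, 0.1, 0], "rotation": [0, 0, 0], "claw": 0.3}
    - {"offset": [0.9, 0.13, 0], "rotation": [0, 0, 0], "claw": 0.3}
    - {"offset": [0.966, 0.14, 0], "rotation": [0, 0, -0.002], "claw": 0.3}
    - {"offset": [0.966, 0.14, 0], "rotation": [0, 0, -0.002], "claw": 0.3}
    - {"offset": [0.966, 0.14, 0], "rotation": [0, 0, -0.002], "claw": 0.3}
    - {"offset": [0.966, 0.14, 0], "rotation": [0, 0, -0.002], "claw": 0.3}

```text
clock: 4.07
tcp_pos: [0.4808, 0.0203, 0.1278]
orientation: [-2.377, -2.054, 0.003]
contact_force: [-0.1, -0.1, 0.6]
grip_width: 0.04
gripper_force: 41.1
```

```bash
cat >> h.py <<'E'
def snap(n,name):
    from bench import grab_frame
    f=grab_frame(n);cv2.imwrite(f"pics/{name}.png",f["frame"][...,::-1]);np.savez(name+".npz",**f);return f
E
python3 - <<'E'
from h import *
go((.484,.021,.13),81.7)
f=snap("top","t2");g=snap("side","s2")
def cr(f,w):
    q=proj(f,[[.484,.021,.08]])[0].astype(int);u,v=q;print(q)
    return cv2.resize(f["frame"][v-75:v+75,u-50:u+50][...,::-1],None,fx=4,fy=4,interpolation=2)
cv2.imwrite("pics/c2.png",np.hstack([cr(f,0),cr(g,0)]))
E
```

```text
offset [ 0.008  0.021 -0.015] rot [-0.001  0.001 -0.   ] tcp [0.4808 0.0203 0.1278] t 4.07
[306 284]
[341 242]
```

View pics/c2.png

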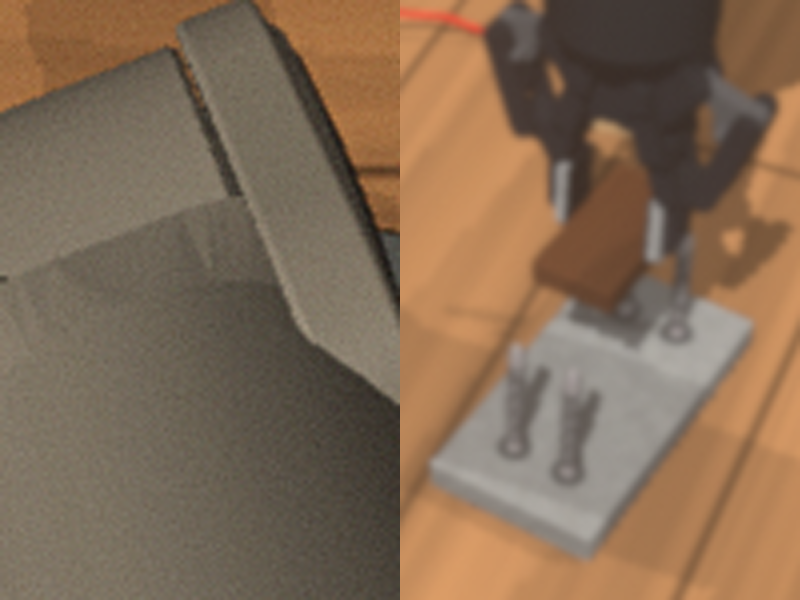

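The top camera is blocked by the arm here. The side view shows the held blank over the press. I'll refine the press pose from the studs in the clean initial pictures.

```bash
python3 - <<'E'
from h import *
c0=np.array([.484,.021]);a=np.radians(81.7);ly=np.array([np.cos(a),np.sin(a)]);lx=np.array([np.sin(a),-np.cos(a)])
mod=np.array([[sx*15,sy*55] for sy in(-1,1) for sx in(-1,1)])/1000
for n in("top0.npz","side0.npz"):
    f=load(n);W=world(f);E=[]
    for m in mod:
        p=c0+lx*m[0]+ly*m[1]
        d=np.hypot(W[...,0]-p[0],W[...,1]-p[1])<.013
        k=d&(W[...,2]>.04)&(W[...,2]<.099)
        v,u=np.nonzero(k); t=d&(W[...,2]>.082)&(W[...,2]<.099);vt,ut=np.nonzero(t)
        zc=W[...,2][k].mean()
        # project uniform vertical segment over observed height range, compare centroid
        q=ray(f,(u.mean(),v.mean()),zc)[0]; qt=ray(f,(ut.mean(),vt.mean()),W[...,2][t].mean())[0]
        E.append(np.r_[q,qt]); print(n,m,len(u),len(ut),q.round(4),qt.round(4),W[...,2][k].max().round(4))
    E=np.array(E)
    for s in(slice(0,2),slice(2,4)):
        P=E[:,s];c=P.mean(0);dy=(P[2:]-P[:2]).mean(0);print("centre",c.round(4),"yaw",np.degrees(np.arctan2(dy[1],dy[0])).round(2),"len",np.linalg.norm(dy).round(4),"wid",np.linalg.norm((P[1::2]-P[::2]).mean(0)).round(4))
E
```

```text
top0.npz [-0.015 -0.055] 24 20 [ 0.4616 -0.0306] [ 0.4615 -0.0308] 0.0939
top0.npz [ 0.015 -0.055] 25 19 [ 0.4903 -0.0349] [ 0.4909 -0.0353] 0.0949
top0.npz [-0.015  0.055] 34 18 [0.4769 0.0759] [0.4772 0.0768] 0.0939
top0.npz [0.015 0.055] 34 19 [0.5061 0.0719] [0.5067 0.0732] 0.0948
centre [0.4837 0.0206] yaw 81.7 len 0.1078 wid 0.0293
centre [0.4841 0.021 ] yaw 81.71 len 0.1092 wid 0.0297
side0.npz [-0.015 -0.055] 87 24 [ 0.4602 -0.0272] [ 0.4603 -0.028 ] 0.0948
side0.npz [ 0.015 -0.055] 84 21 [ 0.4899 -0.0316] [ 0.4904 -0.0322] 0.0948
side0.npz [-0.015  0.055] 88 22 [0.4762 0.0818] [0.4764 0.0815] 0.0946
side0.npz [0.015 0.055] 87 27 [0.5056 0.0774] [0.5059 0.0767] 0.095
centre [0.483  0.0251] yaw 81.73 len 0.1102 wid 0.0299
centre [0.4833 0.0245] yaw 81.77 len 0.1103 wid 0.0301
```

```bash
python3 - <<'E'
from h import *
go((.4836,.0193,.04),81.7)
E
```

```text
offset [-0.004  0.018  0.587] rot [-0.     0.001 -0.001] tcp [0.4811 0.0204 0.1281] t 4.17
```

drive_tool:
  rows:
    - {"offset": [-0.004, 0.018, 0], "rotation": [0, 0.001, -0.001], "claw": 0.3}
    - {"offset": [-0.004, 0.018, 0.1], "rotation": [0, 0.001, -0.001], "claw": 0.3}
    - {"offset": [-0.004, 0.018, 0.3], "rotation": [0, 0.001, -0.001], "claw": 0.3}
    - {"offset": [-0.004, 0.018, 0.5], "rotation": [0, 0.001, -0.001], "claw": 0.3}
    - {"offset": [-0.004, 0.018, 0.587], "rotation": [0, 0.001, -0.001], "claw": 0.3}
    - {"offset": [-0.004, 0.018, 0.587], "rotation": [0, 0.001, -0.001], "claw": 0.3}
    - {"offset": [-0.004, 0.018, 0.587], "rotation": [0, 0.001, -0.001], "claw": 0.3}
    - {"offset": [-0.004, 0.018, 0.587], "rotation": [0, 0.001, -0.001], "claw": 0.3}
    - {"offset": [-0.004, 0.018, 0.587], "rotation": [0, 0.001, -0.001], "claw": 0.3}

```text
clock: 4.92
tcp_pos: [0.4854, 0.0215, 0.0416]
orientation: [2.373, 2.059, 0.005]
contact_force: [1.0, -0.1, -0.3]
grip_width: 0.0404
gripper_force: 41.1
```

```bash
python3 - <<'E'
from h import *
go((.4836,.0193,.029),81.7)
f=snap("side","s3")
q=proj(f,[[.484,.021,.05]])[0].astype(int);u,v=q
im=f["frame"][v-60:v+60,u-70:u+70][...,::-1];cv2.imwrite("pics/c3.png",cv2.resize(im,None,fx=5,fy=5,interpolation=2));print(u-70,v-60)
E
```

```text
offset [-0.016 -0.01   0.084] rot [ 0.001 -0.001  0.002] tcp [0.4854 0.0215 0.0416] t 4.92
270 193
```

View pics/c3.png

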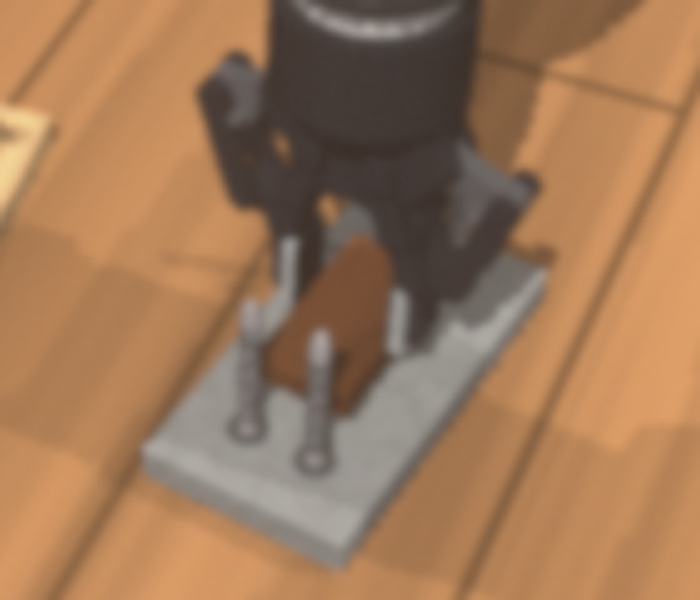

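The blank hangs level between the stud pairs, with its near end in front of the studs at crop (250,370)–(320,400). I'll check for noise in the TCP reading before lowering.

```bash
cat >> h.py <<'E'
def mean_tcp(n=6):
    from bench import get_obs,grab_frame
    P=[]
    for i in range(n): P.append(get_obs()["tcp_pos"]); grab_frame("side")
    P=np.array(P);print("tcp mean",P.mean(0).round(4),"sd",P.std(0).round(4));return P.mean(0)
E
python3 - <<'E'
from h import *
mean_tcp(8)
go((.4836,.0193,.029),81.7)
E
```

```text
tcp mean [0.4848 0.0216 0.0411] sd [0.0003 0.     0.0004]
offset [-0.016 -0.003  0.076] rot [ 0.    -0.001  0.002] tcp [0.4843 0.0216 0.0405] t 5.37
```

drive_tool:
  rows:
    - {"offset": [-0.016, -0.006, 0.03], "rotation": [0, 0, 0.001], "claw": 0.3}
    - {"offset": [-0.016, -0.006, 0.05], "rotation": [0, 0, 0.001], "claw": 0.3}
    - {"offset": [-0.016, -0.006, 0.065], "rotation": [0, 0, 0.001], "claw": 0.3}
    - {"offset": [-0.016, -0.006, 0.075], "rotation": [0, 0, 0.001], "claw": 0.3}
    - {"offset": [-0.016, -0.006, 0.075], "rotation": [0, 0, 0.001], "claw": 0.3}
    - {"offset": [-0.016, -0.006, 0.075], "rotation": [0, 0, 0.001], "claw": 0.3}
    - {"offset": [-0.016, -0.006, 0.075], "rotation": [0, 0, 0.001], "claw": 0.3}

```text
clock: 5.95
tcp_pos: [0.4827, 0.0192, 0.029]
orientation: [-2.373, -2.056, -0.001]
contact_force: [-2.0, -0.0, 1.9]
grip_width: 0.0404
gripper_force: 41.4
```

```bash
cat >> h.py <<'E'
def top_rect(f,c,h,yaw,rad=.11,tol=.0045):
    W=world(f);m=((np.hypot(W[...,0]-c[0],W[...,1]-c[1])<rad)&(abs(W[...,2]-h)<tol)).astype(np.uint8)
    nl,lab,st,ce=cv2.connectedComponentsWithStats(m);i=1+np.argmax(st[1:,4])
    return lab==i,W
E
python3 - <<'E'
from h import *
mean_tcp(3)
go((.4836,.0193,.029),81.7)
f=snap("side","s4")
# dark-brown blank pixels near press, cast onto top-face plane z=.036
hsv=cv2.cvtColor(f["frame"],cv2.COLOR_RGB2HSV)
m,W=top_rect(f,(.484,.021),.036,81.7,.07)
v,u=np.nonzero(m);P=W[m][:,:2]
a=np.radians(81.7);L=(P-[.4833,.0240])@[np.cos(a),np.sin(a)];X=(P-[.4833,.0240])@[np.sin(a),-np.cos(a)]
print("n",m.sum(),"long range",np.percentile(L,[0,2,98,100]).round(4),"lat",np.percentile(X,[0,2,50,98,100]).round(4),"z",np.median(W[m][:,2]).round(4))
E
```

```text
tcp mean [0.4828 0.0193 0.029 ] sd [0.0001 0.0001 0.    ]
offset [-0.     0.003  0.   ] rot [ 0.    -0.001  0.001] tcp [0.4832 0.0194 0.029 ] t 6.1
n 502 long range [-0.0431 -0.0377  0.0376  0.039 ] lat [-0.0323 -0.0227  0.0024  0.0201  0.0246] z 0.0358
```

drive_tool:
  rows:
    - {"offset": [0, 0, 0], "rotation": [0, 0, 0], "claw": 0.52}
    - {"offset": [0, 0, 0], "rotation": [0, 0, 0], "claw": 0.58}
    - {"offset": [0, 0, 0], "rotation": [0, 0, 0], "claw": 0.62}
    - {"offset": [0, 0, -0.02], "rotation": [0, 0, 0], "claw": 0.65}
    - {"offset": [0, 0, -0.1], "rotation": [0, 0, 0], "claw": 0.7}
    - {"offset": [0, 0, -0.3], "rotation": [0, 0, 0], "claw": 0.8}
    - {"offset": [0, 0, -0.55], "rotation": [0, 0, 0], "claw": 0.85}
    - {"offset": [0, 0, -0.8], "rotation": [0, 0, 0], "claw": 0.85}
    - {"offset": [0, 0, -0.8], "rotation": [0, 0, 0], "claw": 0.85}
    - {"offset": [0, 0, -0.8], "rotation": [0, 0, 0], "claw": 0.85}

```text
clock: 6.98
tcp_pos: [0.4847, 0.0192, 0.1515]
orientation: [2.373, 2.055, 0.009]
contact_force: [0.0, 0.0, 0.3]
grip_width: 0.0727
gripper_force: 0.0
```

```bash
python3 - <<'E'
from h import *
go((.560,-.2576,.10),95.32)
E
```

```text
offset [-1.756  0.759  0.343] rot [ 0.003 -0.001 -0.118] tcp [0.4847 0.0192 0.1515] t 6.98
```

drive_tool:
  rows:
    - {"offset": [-0.2, 0.08, 0], "rotation": [0, 0, -0.02], "claw": 0.85}
    - {"offset": [-0.45, 0.19, 0], "rotation": [0, 0, -0.05], "claw": 0.85}
    - {"offset": [-0.7, 0.3, 0], "rotation": [0, 0, -0.08], "claw": 0.85}
    - {"offset": [-0.95, 0.41, 0], "rotation": [0, 0, -0.118], "claw": 0.85}

```text
clock: 7.32
tcp_pos: [0.5229, -0.132, 0.1476]
orientation: [-2.109, -2.325, -0.001]
contact_force: [1.5, 0.9, -0.4]
grip_width: 0.0726
gripper_force: 0.0
```

```bash
python3 - <<'E'
from h import *
go((.560,-.2576,.10),95.32)
E
```

```text
offset [-0.858  0.166  0.315] rot [-0.001 -0.001  0.002] tcp [ 0.5229 -0.132   0.1476] t 7.32
```

drive_tool:
  rows:
    - {"offset": [-0.25, 0.05, 0.1], "rotation": [0, 0, 0.001], "claw": 0.85}
    - {"offset": [-0.5, 0.1, 0.2], "rotation": [0, 0, 0.002], "claw": 0.85}
    - {"offset": [-0.75, 0.14, 0.3], "rotation": [0, 0, 0.002], "claw": 0.85}
    - {"offset": [-0.858, 0.166, 0.5], "rotation": [0, 0, 0.002], "claw": 0.85}
    - {"offset": [-0.858, 0.166, 0.65], "rotation": [0, 0, 0.002], "claw": 0.85}
    - {"offset": [-0.858, 0.166, 0.65], "rotation": [0, 0, 0.002], "claw": 0.85}
    - {"offset": [-0.858, 0.166, 0.65], "rotation": [0, 0, 0.002], "claw": 0.85}
    - {"offset": [-0.858, 0.166, 0.65], "rotation": [0, 0, 0.002], "claw": 0.85}

```text
clock: 7.98
tcp_pos: [0.5607, -0.255, 0.0515]
orientation: [-2.117, -2.319, -0.004]
contact_force: [0.3, -0.3, -0.2]
grip_width: 0.0728
gripper_force: 0.0
```

```bash
python3 - <<'E'
from h import *
mean_tcp(4)
go((.560,-.2576,.006),95.32)
E
```

```text
tcp mean [ 0.5612 -0.2553  0.0523] sd [0.0003 0.0003 0.0005]
offset [-0.011 -0.011  0.311] rot [ 0.001 -0.    -0.001] tcp [ 0.5614 -0.2559  0.0527] t 8.18
```

drive_tool:
  rows:
    - {"offset": [-0.012, -0.011, 0.15], "rotation": [0, 0, -0.001], "claw": 0.85}
    - {"offset": [-0.012, -0.011, 0.27], "rotation": [0, 0, -0.001], "claw": 0.85}
    - {"offset": [-0.012, -0.011, 0.3], "rotation": [0, 0, -0.001], "claw": 0.8}
    - {"offset": [-0.012, -0.011, 0.3], "rotation": [0, 0, -0.001], "claw": 0.8}
    - {"offset": [-0.012, -0.011, 0.3], "rotation": [0, 0, -0.001], "claw": 0.7}
    - {"offset": [-0.012, -0.011, 0.3], "rotation": [0, 0, -0.001], "claw": 0.6}
    - {"offset": [-0.012, -0.011, 0.3], "rotation": [0, 0, -0.001], "claw": 0.5}
    - {"offset": [-0.012, -0.011, 0.3], "rotation": [0, 0, -0.001], "claw": 0.45}
    - {"offset": [-0.012, -0.011, 0.3], "rotation": [0, 0, -0.001], "claw": 0.45}
    - {"offset": [-0.012, -0.011, 0.3], "rotation": [0, 0, -0.001], "claw": 0.45}

```text
clock: 9.02
tcp_pos: [0.5599, -0.2582, 0.0081]
orientation: [2.117, 2.32, 0.004]
contact_force: [-1.6, 0.8, 6.0]
grip_width: 0.0502
gripper_force: 40.5
```

```bash
python3 - <<'E'
from h import *
mean_tcp(4)
go((.560,-.2576,.15),95.32)
E
```

```text
tcp mean [ 0.5599 -0.2582  0.0081] sd [0. 0. 0.]
offset [ 0.005  0.003 -0.946] rot [ 0.001 -0.    -0.001] tcp [ 0.5599 -0.2582  0.0081] t 9.22
```

drive_tool:
  rows:
    - {"offset": [0, 0, -0.06], "rotation": [0, 0, 0], "claw": 0.45}
    - {"offset": [0, 0, -0.18], "rotation": [0, 0, 0], "claw": 0.45}
    - {"offset": [0, 0, -0.35], "rotation": [0, 0, 0], "claw": 0.45}
    - {"offset": [0, 0, -0.6], "rotation": [0, 0, 0], "claw": 0.45}
    - {"offset": [0, 0, -0.85], "rotation": [0, 0, 0], "claw": 0.45}
    - {"offset": [0, 0, -0.95], "rotation": [0, 0, 0], "claw": 0.45}
    - {"offset": [0, 0, -0.95], "rotation": [0, 0, 0], "claw": 0.45}

```text
clock: 9.8
tcp_pos: [0.5621, -0.2594, 0.1551]
orientation: [2.112, 2.314, 0.008]
contact_force: [0.0, -0.3, -0.2]
grip_width: 0.05
gripper_force: 41.7
```

```bash
python3 - <<'E'
from h import *
go((.484,.021,.15),81.7)
f=snap("side","s5");g=snap("top","t5")
def cr(f):
    u,v=proj(f,[[.56,-.258,.15]])[0].astype(int);v=max(v,75)
    return cv2.resize(f["frame"][v-75:v+75,u-70:u+70][...,::-1],(400,428),interpolation=2)
cv2.imwrite("pics/c5.png",np.hstack([cr(f),cr(g)]))
E
```

```text
offset [ 1.909 -0.349  0.025] rot [0.005 0.001 0.118] tcp [ 0.5621 -0.2594  0.1551] t 9.8
```

View pics/c5.png

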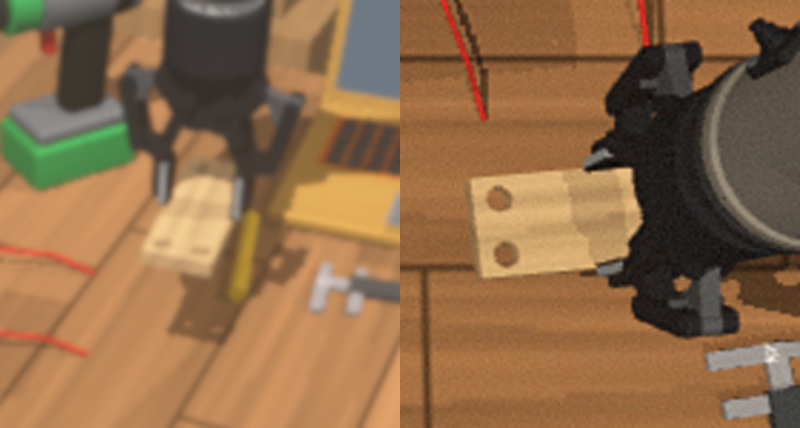

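The pictures show the divider held firmly and level. Its left end and two holes (crop top view about (499,199) and (505,253)) are visible, so I can measure its pose in the hand.

```bash
python3 - <<'E'
from h import *
f=load("t5.npz");W=world(f);tcp=mean_tcp(4)
from bench import get_obs
x=Ro.from_rotvec(get_obs()["orientation"]).as_matrix();print("tool x",x[:,0].round(3),"z",x[:,2].round(3))
hsv=cv2.cvtColor(f["frame"],cv2.COLOR_RGB2HSV)
near=(abs(W[...,0]-.56)<.05)&(W[...,1]>-.235)&(W[...,1]<-.16)&(abs(W[...,2]-.158)<.012)
z=np.median(W[...,2][near]);print("top z",z,near.sum())
m=near.astype(np.uint8);cs,_=cv2.findContours(m,cv2.RETR_CCOMP,cv2.CHAIN_APPROX_NONE)
h=z+.0007
for c in cs:
    A=cv2.contourArea(c)
    if A>12:
        M=cv2.moments(c);p=ray(f,(M["m10"]/M["m00"],M["m01"]/M["m00"]),h)[0];print("A",A,p.round(4),(p-tcp[:2]).round(4))
P=W[near][:,:2]
# side edges: lateral extents by slices in y, end by slices in x
for y in np.arange(-.23,-.19,.01):
    s=P[(abs(P[:,1]-y)<.005)];print("y",y.round(3),"x",s[:,0].min().round(4),s[:,0].max().round(4))
for xx in np.arange(.54,.59,.01):
    s=P[(abs(P[:,0]-xx)<.005)];print("x",xx.round(3),"ymax",s[:,1].max().round(4))
E
```

```text
tcp mean [ 0.5584 -0.2584  0.1485] sd [0.0005 0.0002 0.0011]
tool x [-0.091  0.996  0.003] z [-0.002  0.003 -1.   ]
top z 0.1548389208877912 1033
A 1055.5 [ 0.5557 -0.2108] [-0.0026  0.0476]
A 52.5 [ 0.5396 -0.2038] [-0.0188  0.0546]
A 51.0 [ 0.5692 -0.2011] [0.0108 0.0573]
y -0.23 x 0.53 0.584
y -0.22 x 0.5289 0.5842
y -0.21 x 0.5286 0.5827
y -0.2 x 0.5274 0.5823
y -0.19 x 0.527 0.5812
x 0.54 ymax -0.1898
x 0.55 ymax -0.1891
x 0.56 ymax -0.1881
x 0.57 ymax -0.1871
x 0.58 ymax -0.1862
```

```bash
cat > held.py <<'E'
from h import *
from bench import *
o=get_obs();f=grab_frame("top");o2=get_obs();W=world(f);tcp=(o["tcp_pos"]+o2["tcp_pos"])/2;print(o["tcp_pos"].round(4),o2["tcp_pos"].round(4))
M3=Ro.from_rotvec(o["orientation"]).as_matrix();xa=M3[:2,0];ya=M3[:2,1]
import sys
hh=tcp[2]+float(sys.argv[1])
d=W[...,:2]-tcp[:2];L=d@xa;X=d@ya
near=(L>.022)&(L<.1)&(abs(X)<.05)&(abs(W[...,2]-hh)<.008)
z=np.median(W[...,2][near]);print("top z - tcp",(z-tcp[2]).round(4),near.sum())
cs,_=cv2.findContours(near.astype(np.uint8),cv2.RETR_CCOMP,cv2.CHAIN_APPROX_NONE);H=[]
for c in cs:
    A=cv2.contourArea(c)
    if 12<A<200:
        m=cv2.moments(c);p=ray(f,(m["m10"]/m["m00"],m["m01"]/m["m00"]),z+.0007)[0]-tcp[:2];H.append((p@xa,p@ya));print("hole",A,np.round(H[-1],4))
s=near&(L<.06);print("side edges y", [ (np.percentile(X[near&(abs(L-l)<.005)],[1,99]).round(4)) for l in(.03,.04,.05,.06)])
print("end", [np.percentile(L[near&(abs(X-x)<.004)],99).round(4) for x in(-.02,-.01,0,.01,.02)])
E
python3 held.py .004
```

```text
[ 0.5579 -0.2581  0.1473] [ 0.558  -0.2581  0.1473]
top z - tcp 0.0028 1056
hole 53.5 [ 0.0564 -0.016 ]
hole 57.0 [0.0561 0.014 ]
side edges y [array([-0.0276,  0.0258]), array([-0.027 ,  0.0258]), array([-0.0274,  0.0261]), array([-0.0271,  0.026 ])]
end [np.float64(0.0702), np.float64(0.0701), np.float64(0.0701), np.float64(0.07), np.float64(0.0702)]
```

```bash
python3 - <<'E'
from h import *
go((.4847,.020,.14),81.7)
E
```

```text
offset [ 1.891 -0.318  0.055] rot [-0.001 -0.001  0.118] tcp [ 0.558  -0.2581  0.1473] t 10.15
```

drive_tool:
  rows:
    - {"offset": [0.1, -0.02, 0], "rotation": [0, 0, 0.01], "claw": 0.45}
    - {"offset": [0.25, -0.04, 0], "rotation": [0, 0, 0.03], "claw": 0.45}
    - {"offset": [0.45, -0.08, 0], "rotation": [0, 0, 0.06], "claw": 0.45}
    - {"offset": [0.7, -0.12, 0], "rotation": [0, 0, 0.09], "claw": 0.45}
    - {"offset": [0.95, -0.16, 0], "rotation": [0, 0, 0.118], "claw": 0.45}

```text
clock: 10.57
tcp_pos: [0.521, -0.1178, 0.1479]
orientation: [-2.379, -2.048, -0.001]
contact_force: [0.8, -0.0, -0.1]
grip_width: 0.0501
gripper_force: 41.6
```

```bash
python3 - <<'E'
from h import *
go((.4847,.020,.14),81.7)
E
```

```text
offset [ 0.872 -0.376  0.055] rot [-0.001 -0.001 -0.002] tcp [ 0.521  -0.1178  0.1479] t 10.57
```

drive_tool:
  rows:
    - {"offset": [0.22, -0.1, 0], "rotation": [0, 0, 0], "claw": 0.45}
    - {"offset": [0.45, -0.2, 0], "rotation": [0, 0, -0.001], "claw": 0.45}
    - {"offset": [0.65, -0.28, 0], "rotation": [0, 0, -0.001], "claw": 0.45}
    - {"offset": [0.8, -0.34, 0.05], "rotation": [0, 0, -0.001], "claw": 0.45}
    - {"offset": [0.86, -0.37, 0.055], "rotation": [0, 0, -0.001], "claw": 0.45}
    - {"offset": [0.86, -0.37, 0.055], "rotation": [0, 0, -0.001], "claw": 0.45}
    - {"offset": [0.86, -0.37, 0.055], "rotation": [0, 0, -0.001], "claw": 0.45}
    - {"offset": [0.86, -0.37, 0.055], "rotation": [0, 0, -0.001], "claw": 0.45}
    - {"offset": [0.86, -0.37, 0.055], "rotation": [0, 0, -0.001], "claw": 0.45}
    - {"offset": [0.86, -0.37, 0.055], "rotation": [0, 0, -0.001], "claw": 0.45}

```text
clock: 11.4
tcp_pos: [0.4861, 0.0154, 0.1408]
orientation: [-2.376, -2.053, -0.002]
contact_force: [0.1, -0.1, -0.7]
grip_width: 0.0502
gripper_force: 41.6
```

```bash
python3 - <<'E'
from h import *
mean_tcp(4)
go((.4847,.020,.109),81.7)
E
```

```text
tcp mean [0.486  0.0158 0.1409] sd [0.0001 0.0003 0.    ]
offset [ 0.022 -0.011  0.213] rot [ 0.    -0.001  0.   ] tcp [0.4859 0.0164 0.1409] t 11.6
```

drive_tool:
  rows:
    - {"offset": [0.022, -0.01, 0.05], "rotation": [0, -0.001, 0], "claw": 0.45}
    - {"offset": [0.022, -0.01, 0.12], "rotation": [0, -0.001, 0], "claw": 0.45}
    - {"offset": [0.022, -0.01, 0.19], "rotation": [0, -0.001, 0], "claw": 0.45}
    - {"offset": [0.022, -0.01, 0.213], "rotation": [0, -0.001, 0], "claw": 0.45}
    - {"offset": [0.022, -0.01, 0.213], "rotation": [0, -0.001, 0], "claw": 0.45}
    - {"offset": [0.022, -0.01, 0.213], "rotation": [0, -0.001, 0], "claw": 0.45}
    - {"offset": [0.022, -0.01, 0.213], "rotation": [0, -0.001, 0], "claw": 0.45}
    - {"offset": [0.022, -0.01, 0.213], "rotation": [0, -0.001, 0], "claw": 0.45}
    - {"offset": [0.022, -0.01, 0.213], "rotation": [0, -0.001, 0], "claw": 0.45}

```text
clock: 12.35
tcp_pos: [0.485, 0.0205, 0.1093]
orientation: [2.374, 2.057, 0.001]
contact_force: [0.3, -0.8, -0.7]
grip_width: 0.0504
gripper_force: 41.6
```

```bash
python3 - <<'E'
from h import *
mean_tcp(4)
go((.4847,.020,.109),81.7)
f=snap("side","s6")
q=proj(f,[[.484,.021,.09]])[0].astype(int);u,v=q
im=f["frame"][v-60:v+60,u-70:u+70][...,::-1];cv2.imwrite("pics/c6.png",cv2.resize(im,None,fx=5,fy=5,interpolation=2));print(u-70,v-60)
E
```

```text
tcp mean [0.485  0.0205 0.1092] sd [0.0001 0.     0.    ]
offset [-0.003 -0.     0.001] rot [0.    0.    0.001] tcp [0.4848 0.0204 0.1091] t 12.55
271 179
```

View pics/c6.png

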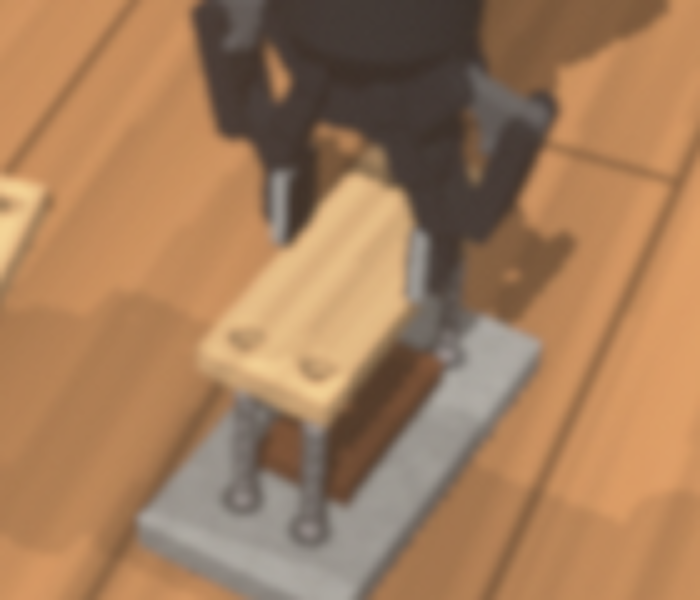

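The divider hangs straight above the studs. Its near holes are at crop (247,337) and (318,368), i.e. pixels (320.4,246.4) and (334.6,252.6), so I'll compare these with the stud axes in the same camera.

```bash
python3 - <<'E'
from h import *
f=load("s6.npz");g=cv2.cvtColor(f["frame"],cv2.COLOR_RGB2GRAY)
z=.109+.0035
for p in((320,246),(334,252)):
    u,v=p;w=g[v-4:v+6,u-6:u+7].astype(float);t=(w.max()+w.min())/2
    b=(w<np.percentile(w,75)-25);vv,uu=np.nonzero(b);c=(u-6+uu.mean(),v-4+vv.mean());print("hole px",np.round(c,1),b.sum(),ray(f,c,z).round(4))
# predicted stud tips in side cam from side stud axis; use s0 edges: projected silhouette centre of thin tip
f0=load("side0.npz");W=world(f0)
c0=np.array([.4833,.0235]);a=np.radians(81.7);ly=np.array([np.cos(a),np.sin(a)]);lx=np.array([np.sin(a),-np.cos(a)])
g0=cv2.cvtColor(f0["frame"],cv2.COLOR_RGB2GRAY)
for sx in(-1,1):
    # shaft: pixels by depth height in .05-.08; PCA mid-line -> horizontal centre at middle height
    p=c0+lx*sx*.015+ly*.055;d=np.hypot(W[...,0]-p[0],W[...,1]-p[1])<.012
    k=d&(W[...,2]>.03)&(W[...,2]<.1);v,u=np.nonzero(k)
    rows=np.unique(v);print("stud rows",rows.min(),rows.max(),"u per row",[round(u[v==r].mean(),1) for r in rows])
    print(" pred tip",proj(f0,[[*p,.094]]).round(1)," pred at .03",proj(f0,[[*p,.03]]).round(1))
E
```

```text
hole px [319.3 246.2] 23 [[0.5077 0.076 ]]
hole px [334.2 253.1] 23 [[0.4764 0.081 ]]
stud rows 259 283 u per row [np.float64(333.5), np.float64(334.0), np.float64(333.5), np.float64(333.5), np.float64(333.5), np.float64(333.5), np.float64(333.5), np.float64(333.5), np.float64(333.5), np.float64(333.5), np.float64(333.5), np.float64(333.5), np.float64(333.5), np.float64(333.0), np.float64(333.0), np.float64(333.0), np.float64(333.0), np.float64(333.0), np.float64(333.0), np.float64(333.0), np.float64(333.0), np.float64(333.0), np.float64(332.5), np.float64(332.5), np.float64(333.0)]
 pred tip [[334.  259.7]]  pred at .03 [[332.8 282.3]]
stud rows 253 276 u per row [np.float64(320.0), np.float64(319.5), np.float64(320.0), np.float64(320.0), np.float64(319.5), np.float64(320.0), np.float64(320.0), np.float64(319.5), np.float64(320.0), np.float64(319.5), np.float64(319.5), np.float64(319.5), np.float64(319.5), np.float64(319.5), np.float64(319.5), np.float64(319.5), np.float64(319.5), np.float64(319.5), np.float64(319.5), np.float64(319.5), np.float64(319.5), np.float64(319.5), np.float64(319.5), np.float64(319.5)]
 pred tip [[320.  253.3]]  pred at .03 [[319.4 275.9]]
```

drive_tool:
  rows:
    - {"offset": [-0.003, -0.003, 0.03], "rotation": [0, 0, 0], "claw": 0.45}
    - {"offset": [-0.003, -0.003, 0.06], "rotation": [0, 0, 0], "claw": 0.45}
    - {"offset": [-0.003, -0.003, 0.09], "rotation": [0, 0, 0], "claw": 0.45}
    - {"offset": [-0.003, -0.003, 0.12], "rotation": [0, 0, 0], "claw": 0.45}
    - {"offset": [-0.003, -0.003, 0.15], "rotation": [0, 0, 0], "claw": 0.45}
    - {"offset": [-0.003, -0.003, 0.15], "rotation": [0, 0, 0], "claw": 0.45}

```text
clock: 13.1
tcp_pos: [0.4835, 0.0201, 0.0853]
orientation: [-2.374, -2.056, 0.002]
contact_force: [-0.6, -0.3, -0.4]
grip_width: 0.05
gripper_force: 41.6
```

```bash
python3 - <<'E'
from h import *
mean_tcp(3)
go((.4846,.020,.048),81.7)
E
```

```text
tcp mean [0.4838 0.0201 0.0857] sd [0.0002 0.0001 0.0003]
offset [-0.001  0.003  0.256] rot [-0.    -0.     0.001] tcp [0.4842 0.0202 0.0863] t 13.25
```

drive_tool:
  rows:
    - {"offset": [-0.001, 0.003, 0.05], "rotation": [0, 0, 0], "claw": 0.45}
    - {"offset": [-0.001, 0.003, 0.1], "rotation": [0, 0, 0], "claw": 0.45}
    - {"offset": [-0.001, 0.003, 0.15], "rotation": [0, 0, 0], "claw": 0.45}
    - {"offset": [-0.001, 0.003, 0.2], "rotation": [0, 0, 0], "claw": 0.45}
    - {"offset": [-0.001, 0.003, 0.23], "rotation": [0, 0, 0], "claw": 0.45}
    - {"offset": [-0.001, 0.003, 0.25], "rotation": [0, 0, 0], "claw": 0.45}
    - {"offset": [-0.001, 0.003, 0.256], "rotation": [0, 0, 0], "claw": 0.45}
    - {"offset": [-0.001, 0.003, 0.256], "rotation": [0, 0, 0], "claw": 0.45}
    - {"offset": [-0.001, 0.003, 0.256], "rotation": [0, 0, 0], "claw": 0.45}

```text
clock: 14.0
tcp_pos: [0.4848, 0.02, 0.0481]
orientation: [2.374, 2.057, 0.0]
contact_force: [-0.3, -0.1, -0.9]
grip_width: 0.0501
gripper_force: 41.6
```

```bash
python3 - <<'E'
from h import *
mean_tcp(3)
go((.4846,.020,.0445),81.7)
E
```

```text
tcp mean [0.4849 0.02   0.0482] sd [0.0001 0.     0.0001]
offset [ 0.    -0.002  0.026] rot [ 0.    -0.     0.001] tcp [0.4849 0.0199 0.0483] t 14.15
```

drive_tool:
  rows:
    - {"offset": [0, 0, 0.008], "rotation": [0, 0, 0], "claw": 0.45}
    - {"offset": [0, 0, 0.014], "rotation": [0, 0, 0], "claw": 0.45}
    - {"offset": [0, 0, 0.02], "rotation": [0, 0, 0], "claw": 0.45}
    - {"offset": [0, 0, 0.026], "rotation": [0, 0, 0], "claw": 0.45}
    - {"offset": [0, 0, 0.026], "rotation": [0, 0, 0], "claw": 0.45}
    - {"offset": [0, 0, 0.026], "rotation": [0, 0, 0], "claw": 0.45}
    - {"offset": [0, 0, 0.026], "rotation": [0, 0, 0], "claw": 0.45}

```text
clock: 14.73
tcp_pos: [0.4847, 0.0199, 0.0442]
orientation: [2.374, 2.057, 0.0]
contact_force: [-0.5, -0.2, 1.8]
grip_width: 0.0499
gripper_force: 43.3
```

```bash
python3 - <<'E'
from h import *
mean_tcp(2)
go((.4846,.020,.0445),81.7)
f=snap("side","s7")
m,W=top_rect(f,(.484,.021),.048,81.7,.08,.006);P=W[m];print(m.sum(),np.median(P[:,2]))
a=np.radians(81.7);L=(P[:,:2]-[.4833,.0235])@[np.cos(a),np.sin(a)]
for l in(.04,.06):print(l,np.median(P[abs(L-l)<.01,2]))
E
```

```text
tcp mean [0.4847 0.0199 0.0442] sd [0. 0. 0.]
offset [ 0.001 -0.001 -0.002] rot [0.    0.    0.001] tcp [0.4847 0.0199 0.0442] t 14.83
1025 0.04779297087747273
0.04 0.047712670183354025
0.06 0.0474811153913755
```

drive_tool:
  rows:
    - {"offset": [0, 0, 0], "rotation": [0, 0, 0], "claw": 0.62}
    - {"offset": [0, 0, 0], "rotation": [0, 0, 0], "claw": 0.68}
    - {"offset": [0, 0, 0], "rotation": [0, 0, 0], "claw": 0.75}
    - {"offset": [0, 0, -0.02], "rotation": [0, 0, 0], "claw": 0.8}
    - {"offset": [0, 0, -0.1], "rotation": [0, 0, 0], "claw": 0.8}
    - {"offset": [0, 0, -0.3], "rotation": [0, 0, 0], "claw": 0.8}
    - {"offset": [0, 0, -0.5], "rotation": [0, 0, 0], "claw": 0.8}
    - {"offset": [0, 0, -0.7], "rotation": [0, 0, 0], "claw": 0.8}
    - {"offset": [0, 0, -0.7], "rotation": [0, 0, 0], "claw": 0.8}
    - {"offset": [0, 0, -0.7], "rotation": [0, 0, 0], "claw": 0.8}

```text
clock: 15.72
tcp_pos: [0.4859, 0.0199, 0.1509]
orientation: [2.373, 2.055, 0.005]
contact_force: [-0.4, -0.3, 0.5]
grip_width: 0.0686
gripper_force: 0.0
```

```bash
python3 - <<'E'
from h import *
go((.5732,.2693,.06),62.9)
f=snap("side","s8")
for h,c in((.048,(.484,.021)),):
    m,W=top_rect(f,c,h,81.7,.09,.005);P=W[m];a=np.radians(81.7);d=P[:,:2]-[.4833,.0235]
    L=d@[np.cos(a),np.sin(a)];X=d@[np.sin(a),-np.cos(a)];print(m.sum(),np.median(P[:,2]).round(4),np.percentile(L,[1,99]).round(4),np.percentile(X,[1,99]).round(4))
E
```

```text
offset [1.728 0.336 0.608] rot [ 0.002 -0.001  0.165] tcp [0.4859 0.0199 0.1509] t 15.72
1346 0.0478 [-0.0704  0.0685] [-0.0267  0.0275]
```

drive_tool:
  rows:
    - {"offset": [0.2, 0.04, 0], "rotation": [0, 0, 0.04], "claw": 0.8}
    - {"offset": [0.45, 0.09, 0], "rotation": [0, 0, 0.09], "claw": 0.8}
    - {"offset": [0.7, 0.14, 0], "rotation": [0, 0, 0.13], "claw": 0.8}
    - {"offset": [0.95, 0.19, 0.05], "rotation": [0, 0, 0.165], "claw": 0.8}

```text
clock: 16.1
tcp_pos: [0.5335, 0.1581, 0.141]
orientation: [2.684, 1.632, -0.001]
contact_force: [1.6, -0.1, 0.8]
grip_width: 0.0684
gripper_force: 0.0
```

```bash
python3 - <<'E'
from h import *
go((.5732,.2693,.05),62.9)
E
```

```text
offset [ 0.781 -0.106  0.606] rot [-0.     0.    -0.003] tcp [0.5335 0.1581 0.141 ] t 16.1
```

drive_tool:
  rows:
    - {"offset": [0.25, -0.03, 0.1], "rotation": [0, 0, -0.002], "claw": 0.8}
    - {"offset": [0.5, -0.06, 0.2], "rotation": [0, 0, -0.003], "claw": 0.8}
    - {"offset": [0.7, -0.09, 0.35], "rotation": [0, 0, -0.003], "claw": 0.8}
    - {"offset": [0.781, -0.106, 0.5], "rotation": [0, 0, -0.003], "claw": 0.8}
    - {"offset": [0.781, -0.106, 0.606], "rotation": [0, 0, -0.003], "claw": 0.8}
    - {"offset": [0.781, -0.106, 0.606], "rotation": [0, 0, -0.003], "claw": 0.8}
    - {"offset": [0.781, -0.106, 0.606], "rotation": [0, 0, -0.003], "claw": 0.8}
    - {"offset": [0.781, -0.106, 0.606], "rotation": [0, 0, -0.003], "claw": 0.8}

```text
clock: 16.77
tcp_pos: [0.5724, 0.2676, 0.0507]
orientation: [2.675, 1.646, -0.001]
contact_force: [-0.5, -1.1, 0.4]
grip_width: 0.0686
gripper_force: 0.0
```

```bash
python3 - <<'E'
from h import *
mean_tcp(4)
go((.5735,.2693,.006),62.9)
E
```

```text
tcp mean [0.5729 0.2678 0.0515] sd [0.0003 0.0001 0.0005]
offset [ 0.008 -0.002  0.306] rot [ 0.001 -0.001  0.002] tcp [0.5732 0.268  0.0519] t 16.97
```

drive_tool:
  rows:
    - {"offset": [0.009, -0.002, 0.15], "rotation": [0, 0, 0.002], "claw": 0.8}
    - {"offset": [0.009, -0.002, 0.26], "rotation": [0, 0, 0.002], "claw": 0.8}
    - {"offset": [0.009, -0.002, 0.296], "rotation": [0, 0, 0.002], "claw": 0.8}
    - {"offset": [0.009, -0.002, 0.296], "rotation": [0, 0, 0.002], "claw": 0.75}
    - {"offset": [0.009, -0.002, 0.296], "rotation": [0, 0, 0.002], "claw": 0.6}
    - {"offset": [0.009, -0.002, 0.296], "rotation": [0, 0, 0.002], "claw": 0.5}
    - {"offset": [0.009, -0.002, 0.296], "rotation": [0, 0, 0.002], "claw": 0.4}
    - {"offset": [0.009, -0.002, 0.296], "rotation": [0, 0, 0.002], "claw": 0.3}
    - {"offset": [0.009, -0.002, 0.296], "rotation": [0, 0, 0.002], "claw": 0.3}
    - {"offset": [0.009, -0.002, 0.296], "rotation": [0, 0, 0.002], "claw": 0.3}
    - {"offset": [0.009, -0.002, 0.296], "rotation": [0, 0, 0.002], "claw": 0.3}

```text
clock: 17.88
tcp_pos: [0.5737, 0.2703, 0.0079]
orientation: [2.678, 1.641, 0.004]
contact_force: [-0.1, -1.2, 6.8]
grip_width: 0.0407
gripper_force: 40.9
```

```bash
python3 - <<'E'
from h import *
t=mean_tcp(3);a=np.radians(62.8);d=np.array([.5732,.2693])-t[:2];print("obj along",d@[np.cos(a),np.sin(a)],"lat",d@[np.sin(a),-np.cos(a)])
go((.5735,.2693,.14),62.9)
E
```

```text
tcp mean [0.5737 0.2703 0.0079] sd [0. 0. 0.]
obj along -0.0010616471174200671 lat 3.470358445133752e-05
offset [-0.005  0.003 -0.881] rot [ 0.001 -0.001  0.001] tcp [0.5736 0.2703 0.0079] t 18.03
```

drive_tool:
  rows:
    - {"offset": [0, 0, -0.06], "rotation": [0, 0, 0], "claw": 0.3}
    - {"offset": [0, 0, -0.2], "rotation": [0, 0, 0], "claw": 0.3}
    - {"offset": [0, 0, -0.4], "rotation": [0, 0, 0], "claw": 0.3}
    - {"offset": [0, 0, -0.65], "rotation": [0, 0, 0], "claw": 0.3}
    - {"offset": [0, 0, -0.9], "rotation": [0, 0, 0], "claw": 0.3}
    - {"offset": [0, 0, -0.95], "rotation": [0, 0, 0], "claw": 0.3}

```text
clock: 18.53
tcp_pos: [0.5757, 0.272, 0.1563]
orientation: [2.678, 1.642, 0.016]
contact_force: [0.1, 0.9, 0.3]
grip_width: 0.0407
gripper_force: 40.5
```

```bash
python3 - <<'E'
from h import *
go((.4846,.0221,.145),81.7)
E
```

```text
offset [-1.761  0.215  0.062] rot [ 0.004 -0.004 -0.163] tcp [0.5757 0.272  0.1563] t 18.53
```

drive_tool:
  rows:
    - {"offset": [-0.1, 0.01, 0], "rotation": [0, 0, -0.02], "claw": 0.3}
    - {"offset": [-0.3, 0.03, 0], "rotation": [0, 0, -0.05], "claw": 0.3}
    - {"offset": [-0.5, 0.06, 0], "rotation": [0, 0, -0.09], "claw": 0.3}
    - {"offset": [-0.75, 0.09, 0], "rotation": [0, 0, -0.13], "claw": 0.3}
    - {"offset": [-0.95, 0.11, 0], "rotation": [0, 0, -0.163], "claw": 0.3}

```text
clock: 18.95
tcp_pos: [0.5217, 0.1328, 0.1489]
orientation: [2.372, 2.058, -0.001]
contact_force: [0.3, -1.1, -0.6]
grip_width: 0.0404
gripper_force: 40.5
```

```bash
python3 - <<'E'
from h import *
go((.4846,.0221,.145),81.7)
E
```

```text
offset [-0.766 -0.141  0.027] rot [0.    0.001 0.002] tcp [0.5217 0.1328 0.1489] t 18.95
```

drive_tool:
  rows:
    - {"offset": [-0.25, -0.05, 0], "rotation": [0, 0, 0], "claw": 0.3}
    - {"offset": [-0.45, -0.09, 0], "rotation": [0, 0, 0], "claw": 0.3}
    - {"offset": [-0.65, -0.12, 0], "rotation": [0, 0, 0], "claw": 0.3}
    - {"offset": [-0.75, -0.14, 0], "rotation": [0, 0, 0], "claw": 0.3}
    - {"offset": [-0.766, -0.141, 0.1], "rotation": [0, 0, 0], "claw": 0.3}
    - {"offset": [-0.766, -0.141, 0.2], "rotation": [0, 0, 0], "claw": 0.3}
    - {"offset": [-0.766, -0.141, 0.25], "rotation": [0, 0, 0], "claw": 0.3}
    - {"offset": [-0.766, -0.141, 0.25], "rotation": [0, 0, 0], "claw": 0.3}
    - {"offset": [-0.766, -0.141, 0.25], "rotation": [0, 0, 0], "claw": 0.3}
    - {"offset": [-0.766, -0.141, 0.25], "rotation": [0, 0, 0], "claw": 0.3}

```text
clock: 19.78
tcp_pos: [0.4858, 0.0252, 0.112]
orientation: [2.375, 2.055, 0.002]
contact_force: [-0.3, 0.1, -0.8]
grip_width: 0.0402
gripper_force: 40.5
```

```bash
python3 - <<'E'
from h import *
mean_tcp(4)
go((.4846,.0221,.062),81.7)
E
```

```text
tcp mean [0.4858 0.0251 0.112 ] sd [0.     0.0001 0.    ]
offset [-0.02  -0.005  0.332] rot [ 0.001 -0.     0.   ] tcp [0.4856 0.0249 0.1119] t 19.98
```

drive_tool:
  rows:
    - {"offset": [-0.02, -0.006, 0.05], "rotation": [0, 0, 0], "claw": 0.3}
    - {"offset": [-0.02, -0.006, 0.13], "rotation": [0, 0, 0], "claw": 0.3}
    - {"offset": [-0.02, -0.006, 0.22], "rotation": [0, 0, 0], "claw": 0.3}
    - {"offset": [-0.02, -0.006, 0.29], "rotation": [0, 0, 0], "claw": 0.3}
    - {"offset": [-0.02, -0.006, 0.33], "rotation": [0, 0, 0], "claw": 0.3}
    - {"offset": [-0.02, -0.006, 0.33], "rotation": [0, 0, 0], "claw": 0.3}
    - {"offset": [-0.02, -0.006, 0.33], "rotation": [0, 0, 0], "claw": 0.3}
    - {"offset": [-0.02, -0.006, 0.33], "rotation": [0, 0, 0], "claw": 0.3}

```text
clock: 20.65
tcp_pos: [0.4843, 0.022, 0.0622]
orientation: [2.376, 2.055, 0.001]
contact_force: [-0.3, 0.5, -0.3]
grip_width: 0.0408
gripper_force: 40.5
```

```bash
python3 - <<'E'
from h import *
t=mean_tcp(3)
go((.4846,.0221,.056),81.7)
f=snap("side","s9");m,W=top_rect(f,(.484,.021),t[2]+.006,81.7,.07,.005);P=W[m];a=np.radians(81.7);d=P[:,:2]-[.4833,.0235]
L=d@[np.cos(a),np.sin(a)];X=d@[np.sin(a),-np.cos(a)];print(m.sum(),np.median(P[:,2]).round(4),np.percentile(L,[90,97,99]).round(4),[np.percentile(X[abs(L-l)<.004],[3,97]).round(4) for l in(.02,.03,.035)])
q=proj(f,[[.484,.021,.06]])[0].astype(int);u,v=q
im=f["frame"][v-50:v+50,u-70:u+70][...,::-1];cv2.imwrite("pics/c9.png",cv2.resize(im,None,fx=5,fy=5,interpolation=2))
E
```

```text
tcp mean [0.4844 0.0219 0.0623] sd [0.0001 0.     0.0001]
offset [0.002 0.001 0.042] rot [ 0.001 -0.    -0.   ] tcp [0.4843 0.0219 0.0623] t 20.8
585 0.0683 [0.0376 0.0418 0.057 ] [array([-0.02  ,  0.0201]), array([-0.0202,  0.0189]), array([-0.0213,  0.0181])]
```

View pics/c9.png

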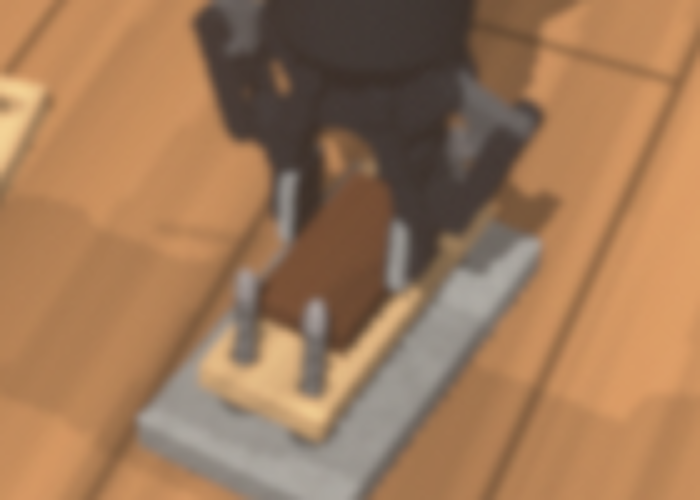

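The divider is on all four studs, and the second blank hangs centred and square just above it, between the stud pairs. Lowering now.

drive_tool:
  rows:
    - {"offset": [0.002, 0.001, 0.012], "rotation": [0, 0, 0], "claw": 0.3}
    - {"offset": [0.002, 0.001, 0.022], "rotation": [0, 0, 0], "claw": 0.3}
    - {"offset": [0.002, 0.001, 0.032], "rotation": [0, 0, 0], "claw": 0.3}
    - {"offset": [0.002, 0.001, 0.042], "rotation": [0, 0, 0], "claw": 0.3}
    - {"offset": [0.002, 0.001, 0.042], "rotation": [0, 0, 0], "claw": 0.3}
    - {"offset": [0.002, 0.001, 0.042], "rotation": [0, 0, 0], "claw": 0.3}
    - {"offset": [0.002, 0.001, 0.042], "rotation": [0, 0, 0], "claw": 0.3}

```text
clock: 21.43
tcp_pos: [0.4841, 0.0221, 0.0558]
orientation: [2.376, 2.054, -0.0]
contact_force: [-1.8, -0.8, 6.3]
grip_width: 0.0406
gripper_force: 41.2
```

drive_tool:
  rows:
    - {"offset": [0, 0, -0.003], "rotation": [0, 0, 0], "claw": 0.3}
    - {"offset": [0, 0, -0.003], "rotation": [0, 0, 0], "claw": 0.52}
    - {"offset": [0, 0, -0.003], "rotation": [0, 0, 0], "claw": 0.6}
    - {"offset": [0, 0, -0.003], "rotation": [0, 0, 0], "claw": 0.65}
    - {"offset": [0, 0, -0.02], "rotation": [0, 0, 0], "claw": 0.7}
    - {"offset": [0, 0, -0.1], "rotation": [0, 0, 0], "claw": 0.7}
    - {"offset": [0, 0, -0.3], "rotation": [0, 0, 0], "claw": 0.7}
    - {"offset": [0, 0, -0.5], "rotation": [0, 0, 0], "claw": 0.7}
    - {"offset": [0, 0, -0.65], "rotation": [0, 0, 0], "claw": 0.7}
    - {"offset": [0, 0, -0.65], "rotation": [0, 0, 0], "claw": 0.7}

```text
clock: 22.27
tcp_pos: [0.487, 0.0227, 0.1574]
orientation: [2.373, 2.051, 0.009]
contact_force: [0.2, -0.3, 0.5]
grip_width: 0.0597
gripper_force: 0.0
```

```bash
python3 - <<'E'
from h import *
go((.6772,.0103,.09),96.95)
f=load("top0.npz");W=world(f)
m,_=top_rect(f,(.677,.010),.038,0,.06,.004);cs,_=cv2.findContours(m.astype(np.uint8),0,1);c=max(cs,key=cv2.contourArea);r=rect(ray(f,c[:,0],.038));print("rib",r[0].round(4),round(r[1],1),round(r[2],1),round(r[3],2))
E
```

```text
offset [0.101 1.263 0.459] rot [ 0.004 -0.    -0.133] tcp [0.487  0.0227 0.1574] t 22.27
rib [0.6772 0.0102] 89.4 24.3 -83.16
```

drive_tool:
  rows:
    - {"offset": [0.02, 0.2, 0], "rotation": [0, 0, -0.03], "claw": 0.7}
    - {"offset": [0.04, 0.45, 0], "rotation": [0, 0, -0.07], "claw": 0.7}
    - {"offset": [0.06, 0.7, 0], "rotation": [0, 0, -0.11], "claw": 0.7}
    - {"offset": [0.08, 0.95, 0.05], "rotation": [0, 0, -0.133], "claw": 0.7}
    - {"offset": [0.08, 1.0, 0.15], "rotation": [0, 0, -0.133], "claw": 0.7}

```text
clock: 22.68
tcp_pos: [0.6409, 0.0116, 0.1315]
orientation: [2.08, 2.348, 0.009]
contact_force: [0.6, 0.0, 0.4]
grip_width: 0.0595
gripper_force: 0.0
```

```bash
python3 - <<'E'
from h import *
go((.6772,.0103,.08),96.9)
E
```

```text
offset [-0.038  0.237  0.345] rot [ 0.004 -0.     0.   ] tcp [0.6409 0.0116 0.1315] t 22.68
```

drive_tool:
  rows:
    - {"offset": [-0.038, 0.15, 0.05], "rotation": [0, 0, 0], "claw": 0.7}
    - {"offset": [-0.038, 0.237, 0.15], "rotation": [0.002, 0, 0], "claw": 0.7}
    - {"offset": [-0.038, 0.237, 0.28], "rotation": [0.002, 0, 0], "claw": 0.7}
    - {"offset": [-0.038, 0.237, 0.345], "rotation": [0.002, 0, 0], "claw": 0.7}
    - {"offset": [-0.038, 0.237, 0.345], "rotation": [0.002, 0, 0], "claw": 0.7}
    - {"offset": [-0.038, 0.237, 0.345], "rotation": [0.002, 0, 0], "claw": 0.7}
    - {"offset": [-0.038, 0.237, 0.345], "rotation": [0.002, 0, 0], "claw": 0.7}
    - {"offset": [-0.038, 0.237, 0.345], "rotation": [0.002, 0, 0], "claw": 0.7}

```text
clock: 23.35
tcp_pos: [0.6708, 0.011, 0.0802]
orientation: [-2.082, -2.351, 0.003]
contact_force: [0.0, -0.0, 0.2]
grip_width: 0.0598
gripper_force: 0.0
```

```bash
python3 - <<'E'
from h import *
mean_tcp(4)
go((.6774,.0103,.026),96.9)
E
```

```text
tcp mean [0.6707 0.0109 0.08  ] sd [0.     0.     0.0001]
offset [-0.009  0.046  0.357] rot [-0.001  0.     0.   ] tcp [0.6705 0.0109 0.0796] t 23.55
```

drive_tool:
  rows:
    - {"offset": [-0.009, 0.046, 0.1], "rotation": [0, 0, 0], "claw": 0.7}
    - {"offset": [-0.009, 0.046, 0.22], "rotation": [0, 0, 0], "claw": 0.7}
    - {"offset": [-0.009, 0.046, 0.32], "rotation": [0, 0, 0], "claw": 0.6}
    - {"offset": [-0.009, 0.046, 0.355], "rotation": [0, 0, 0], "claw": 0.5}
    - {"offset": [-0.009, 0.046, 0.355], "rotation": [0, 0, 0], "claw": 0.45}
    - {"offset": [-0.009, 0.046, 0.355], "rotation": [0, 0, 0], "claw": 0.45}
    - {"offset": [-0.009, 0.046, 0.355], "rotation": [0, 0, 0], "claw": 0.45}

```text
clock: 24.13
tcp_pos: [0.6776, 0.0106, 0.0264]
orientation: [-2.082, -2.35, 0.003]
contact_force: [-0.5, 0.6, 0.6]
grip_width: 0.0387
gripper_force: 0.0
```

```bash
python3 - <<'E'
from h import *
mean_tcp(3)
go((.6777,.0103,.026),96.9)
E
```

```text
tcp mean [0.6777 0.0106 0.0265] sd [0.0001 0.     0.0001]
offset [-0.001  0.     0.003] rot [-0.001  0.     0.   ] tcp [0.6776 0.0105 0.0264] t 24.28
```

drive_tool:
  force: 60
  rows:
    - {"offset": [-0.001, 0, 0.003], "rotation": [0, 0, 0], "claw": 0.35}
    - {"offset": [-0.001, 0, 0.003], "rotation": [0, 0, 0], "claw": 0.28}
    - {"offset": [-0.001, 0, 0.003], "rotation": [0, 0, 0], "claw": 0.15}
    - {"offset": [-0.001, 0, 0.003], "rotation": [0, 0, 0], "claw": 0.1}
    - {"offset": [-0.001, 0, 0.003], "rotation": [0, 0, 0], "claw": 0.1}
    - {"offset": [-0.001, 0, 0.003], "rotation": [0, 0, 0], "claw": 0.1}
    - {"offset": [-0.001, 0, 0.003], "rotation": [0, 0, 0], "claw": 0.1}

```text
clock: 24.87
tcp_pos: [0.6776, 0.0103, 0.0259]
orientation: [-2.082, -2.35, 0.004]
contact_force: [-1.6, -1.0, 5.5]
grip_width: 0.0224
gripper_force: 60.0
```

```bash
python3 - <<'E'
from h import *
mean_tcp(2)
go((.6777,.0103,.16),96.9)
E
```

```text
tcp mean [0.6776 0.0103 0.0258] sd [0. 0. 0.]
offset [-0.    -0.002 -0.895] rot [-0.001  0.     0.   ] tcp [0.6776 0.0103 0.0258] t 24.97
```

drive_tool:
  rows:
    - {"offset": [0, 0, -0.05], "rotation": [0, 0, 0], "claw": 0.1}
    - {"offset": [0, 0, -0.18], "rotation": [0, 0, 0], "claw": 0.1}
    - {"offset": [0, 0, -0.35], "rotation": [0, 0, 0], "claw": 0.1}
    - {"offset": [0, 0, -0.6], "rotation": [0, 0, 0], "claw": 0.1}
    - {"offset": [0, 0, -0.85], "rotation": [0, 0, 0], "claw": 0.1}
    - {"offset": [0, 0, -0.95], "rotation": [0, 0, 0], "claw": 0.1}
    - {"offset": [0, 0, -0.95], "rotation": [0, 0, 0], "claw": 0.1}
    - {"offset": [0, 0, -0.95], "rotation": [0, 0, 0], "claw": 0.1}
    - {"offset": [0, 0, -0.95], "rotation": [0, 0, 0], "claw": 0.1}

```text
clock: 25.72
tcp_pos: [0.6764, 0.0099, 0.166]
orientation: [-2.08, -2.348, 0.008]
contact_force: [-0.7, 0.1, -1.9]
grip_width: 0.0221
gripper_force: 59.2
```

```bash
python3 - <<'E'
from h import *
mean_tcp(4)
go((.4847,.0203,.165),81.7)
f=snap("side","s10");g=snap("top","t10")
def cr(f,h):
    u,v=proj(f,[[.677,.01,h]])[0].astype(int);v=max(v,75)
    return cv2.resize(f["frame"][v-75:v+75,u-70:u+70][...,::-1],(400,428),interpolation=2)
cv2.imwrite("pics/c10.png",np.hstack([cr(f,.15),cr(g,.15)]))
E
python3 held.py -.01
```

```text
tcp mean [0.6763 0.01   0.1656] sd [0.0001 0.0001 0.0002]
offset [ 0.222 -1.262  0.014] rot [-0.003  0.     0.133] tcp [0.6767 0.0102 0.1658] t 25.92
[0.6771 0.0103 0.1664] [0.6773 0.0103 0.1667]
top z - tcp -0.011 695
hole 53.5 [ 0.0547 -0.017 ]
hole 52.5 [0.055  0.0126]
side edges y [array([-0.0279,  0.0244]), array([-0.028 ,  0.0258]), array([-0.0279,  0.0258]), array([-0.0281,  0.0257])]
end [np.float64(0.0699), np.float64(0.0699), np.float64(0.0693), np.float64(0.07), np.float64(0.0699)]
```

View pics/c10.png

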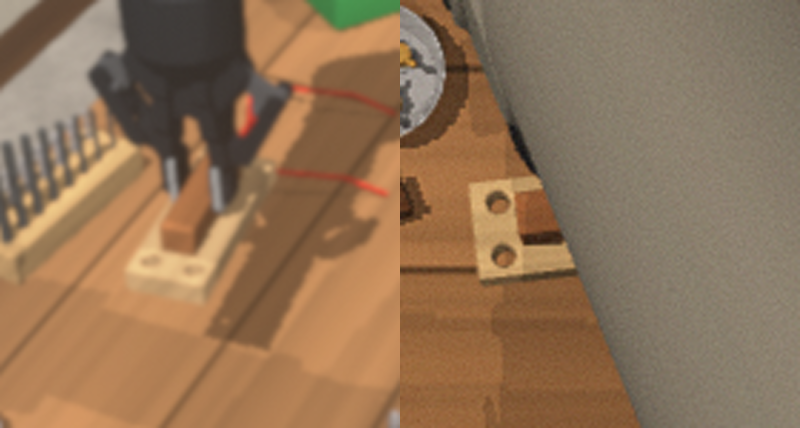

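The plate is held level by its rib, and its two near holes (crop (498,202) and (503,256)) lie where they should relative to the tool. Moving to the press.

drive_tool:
  rows:
    - {"offset": [0.02, -0.1, 0], "rotation": [0, 0, 0.015], "claw": 0.1}
    - {"offset": [0.05, -0.25, 0], "rotation": [0, 0, 0.035], "claw": 0.1}
    - {"offset": [0.08, -0.45, 0], "rotation": [0, 0, 0.06], "claw": 0.1}
    - {"offset": [0.12, -0.65, 0], "rotation": [0, 0, 0.09], "claw": 0.1}
    - {"offset": [0.16, -0.85, 0], "rotation": [0, 0, 0.12], "claw": 0.1}
    - {"offset": [0.19, -0.97, 0], "rotation": [0, 0, 0.133], "claw": 0.1}

```text
clock: 26.57
tcp_pos: [0.5264, 0.0211, 0.1677]
orientation: [-2.377, -2.049, 0.009]
contact_force: [-0.8, 1.0, -1.4]
grip_width: 0.0223
gripper_force: 59.3
```

```bash
python3 - <<'E'
from h import *
go((.4846,.0210,.160),81.7)
E
```

```text
offset [-0.041 -0.275  0.053] rot [-0.003  0.001 -0.001] tcp [0.5264 0.0211 0.1677] t 26.57
```

drive_tool:
  rows:
    - {"offset": [-0.02, -0.12, 0], "rotation": [0, 0, 0], "claw": 0.1}
    - {"offset": [-0.03, -0.21, 0], "rotation": [-0.001, 0, 0], "claw": 0.1}
    - {"offset": [-0.04, -0.26, 0.02], "rotation": [-0.002, 0, 0], "claw": 0.1}
    - {"offset": [-0.04, -0.275, 0.053], "rotation": [-0.002, 0, 0], "claw": 0.1}
    - {"offset": [-0.04, -0.275, 0.053], "rotation": [-0.002, 0, 0], "claw": 0.1}
    - {"offset": [-0.04, -0.275, 0.053], "rotation": [-0.002, 0, 0], "claw": 0.1}
    - {"offset": [-0.04, -0.275, 0.053], "rotation": [-0.002, 0, 0], "claw": 0.1}
    - {"offset": [-0.04, -0.275, 0.053], "rotation": [-0.002, 0, 0], "claw": 0.1}
    - {"offset": [-0.04, -0.275, 0.053], "rotation": [-0.002, 0, 0], "claw": 0.1}
    - {"offset": [-0.04, -0.275, 0.053], "rotation": [-0.002, 0, 0], "claw": 0.1}

```text
clock: 27.4
tcp_pos: [0.4884, 0.0211, 0.1603]
orientation: [2.376, 2.054, -0.001]
contact_force: [0.4, -0.1, -0.8]
grip_width: 0.0223
gripper_force: 59.3
```

```bash
python3 - <<'E'
from h import *
mean_tcp(6)
go((.4846,.0210,.128),81.7)
E
```

```text
tcp mean [0.4882 0.0211 0.1603] sd [0.0001 0.     0.    ]
offset [-0.003 -0.023  0.216] rot [ 0.     0.001 -0.   ] tcp [0.488  0.021  0.1603] t 27.7
```

drive_tool:
  rows:
    - {"offset": [-0.004, -0.023, 0.04], "rotation": [0, 0, 0], "claw": 0.1}
    - {"offset": [-0.004, -0.023, 0.1], "rotation": [0, 0, 0], "claw": 0.1}
    - {"offset": [-0.004, -0.023, 0.17], "rotation": [0, 0, 0], "claw": 0.1}
    - {"offset": [-0.004, -0.023, 0.21], "rotation": [0, 0, 0], "claw": 0.1}
    - {"offset": [-0.004, -0.023, 0.21], "rotation": [0, 0, 0], "claw": 0.1}
    - {"offset": [-0.004, -0.023, 0.21], "rotation": [0, 0, 0], "claw": 0.1}
    - {"offset": [-0.004, -0.023, 0.21], "rotation": [0, 0, 0], "claw": 0.1}
    - {"offset": [-0.004, -0.023, 0.21], "rotation": [0, 0, 0], "claw": 0.1}

```text
clock: 28.37
tcp_pos: [0.4849, 0.021, 0.1291]
orientation: [2.376, 2.054, -0.0]
contact_force: [-0.1, -0.0, -0.2]
grip_width: 0.0221
gripper_force: 59.3
```

```bash
python3 - <<'E'
from h import *
t=mean_tcp(4)
go((.4846,.0210,.108),81.7)
f=snap("side","s11");g=cv2.cvtColor(f["frame"],cv2.COLOR_RGB2GRAY)
z=t[2]-.0258+.016
c0=np.array([.4833,.0235]);a=np.radians(81.7);ly=np.array([np.cos(a),np.sin(a)]);lx=np.array([np.sin(a),-np.cos(a)])
for sx in(-1,1):
    p=c0+lx*sx*.015+ly*.055;q=proj(f,[[*p,z]])[0];u,v=q.round().astype(int)
    w=g[v-4:v+5,u-6:u+7].astype(float);b=w<np.percentile(w,75)-25;n,lab,st,ce=cv2.connectedComponentsWithStats(b.astype(np.uint8));i=1+np.argmax(st[1:,4]);c=(u-6+ce[i][0],v-4+ce[i][1])
    print("pred",q.round(1),"hole",np.round(c,1),st[i],"err mm",((ray(f,c,z)[0]-p)*1000).round(1))
q=proj(f,[[.484,.021,.1]])[0].astype(int);u,v=q
im=f["frame"][v-60:v+60,u-70:u+70][...,::-1];cv2.imwrite("pics/c11.png",cv2.resize(im,None,fx=5,fy=5,interpolation=2))
E
```

```text
tcp mean [0.4848 0.021  0.1292] sd [0. 0. 0.]
offset [ 0.    -0.001  0.141] rot [ 0.     0.001 -0.   ] tcp [0.4847 0.0209 0.1291] t 28.57
pred [334.5 250.1] hole [332.  249.7] [2 3 3 3 7] err mm [4.5 0.9]
pred [320.2 243.7] hole [317.8 243.8] [3 3 3 3 6] err mm [3.8 2.1]
```

View pics/c11.png

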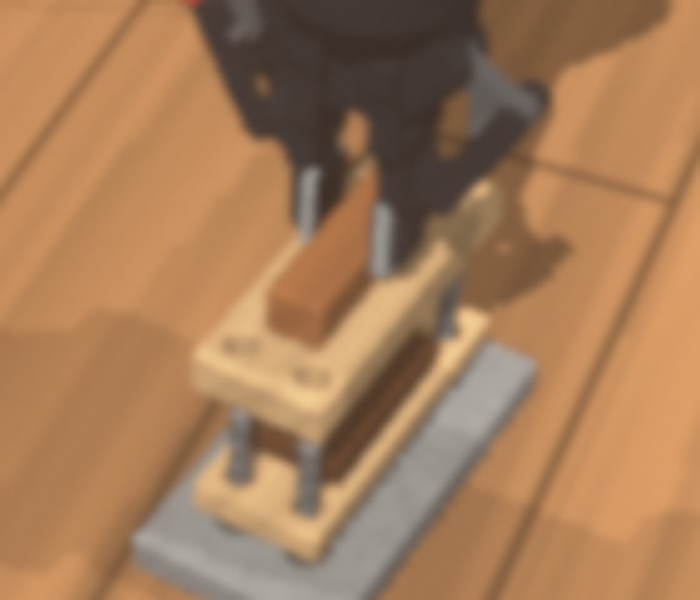

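The plate sits above the studs with its near holes at crop (241,346) and (311,376), and the studs below are at crop x 240 and 309. I'll check that numerically.

```bash
python3 - <<'E'
from h import *
f=load("s11.npz");u,v=proj(f,[[.484,.021,.1]])[0].astype(int);z=.1292-.0258+.016
c0=np.array([.4833,.0235]);a=np.radians(81.7);ly=np.array([np.cos(a),np.sin(a)]);lx=np.array([np.sin(a),-np.cos(a)])
for sx,q in((1,(241,346)),(-1,(311,376))):
    c=(u-70+q[0]/5-.4,v-60+q[1]/5-.4);d=ray(f,c,z)[0]-(c0+lx*sx*.015+ly*.055);print(np.round(c,1),"lat,long err mm",(d@lx*1000).round(1),(d@ly*1000).round(1))
# plate top face near end edge by depth and colour
W=world(f);m,_=top_rect(f,(.484,.021),z,0,.09,.005);P=W[m][:,:2]-c0;L=P@ly;X=P@lx
print("end L",[np.percentile(L[abs(X-x)<.004],98).round(4) for x in(-.02,-.01,0,.01,.02)],"sides",[np.percentile(X[abs(L-l)<.004],[2,98]).round(4) for l in(.03,.05,.06)])
E
```

```text
[319.8 243.8] lat,long err mm 0.5 0.6
[333.8 249.8] lat,long err mm 1.5 0.0
end L [np.float64(0.0688), np.float64(0.0693), np.float64(0.0698), np.float64(0.0699), np.float64(0.0696)] sides [array([-0.0264,  0.0264]), array([-0.0259,  0.0274]), array([-0.0259,  0.0273])]
```

drive_tool:
  rows:
    - {"offset": [0, -0.003, 0.03], "rotation": [0, 0, 0], "claw": 0.1}
    - {"offset": [0, -0.003, 0.06], "rotation": [0, 0, 0], "claw": 0.1}
    - {"offset": [0, -0.003, 0.09], "rotation": [0, 0, 0], "claw": 0.1}
    - {"offset": [0, -0.003, 0.115], "rotation": [0, 0, 0], "claw": 0.1}
    - {"offset": [0, -0.003, 0.14], "rotation": [0, 0, 0], "claw": 0.1}
    - {"offset": [0, -0.003, 0.14], "rotation": [0, 0, 0], "claw": 0.1}

```text
clock: 29.12
tcp_pos: [0.4835, 0.0209, 0.1069]
orientation: [-2.376, -2.055, 0.003]
contact_force: [-0.4, -0.4, -1.4]
grip_width: 0.0225
gripper_force: 59.3
```

```bash
python3 - <<'E'
from h import *
t=mean_tcp(4)
go((.4845,.0210,.0915),81.7)
E
```

```text
tcp mean [0.4838 0.021  0.1074] sd [0.0002 0.0001 0.0004]
offset [0.    0.002 0.11 ] rot [ 0.  0. -0.] tcp [0.4842 0.021  0.1079] t 29.32
```

Engaged without force (underside about 82 mm, stud tips 94 mm). Lowering the rest of the way.

drive_tool:
  rows:
    - {"offset": [0, 0.001, 0.03], "rotation": [0, 0, 0], "claw": 0.1}
    - {"offset": [0, 0.001, 0.06], "rotation": [0, 0, 0], "claw": 0.1}
    - {"offset": [0, 0.001, 0.085], "rotation": [0, 0, 0], "claw": 0.1}
    - {"offset": [0, 0.001, 0.105], "rotation": [0, 0, 0], "claw": 0.1}
    - {"offset": [0, 0.001, 0.113], "rotation": [0, 0, 0], "claw": 0.1}
    - {"offset": [0, 0.001, 0.12], "rotation": [0, 0, 0], "claw": 0.1}
    - {"offset": [0, 0.001, 0.127], "rotation": [0, 0, 0], "claw": 0.1}
    - {"offset": [0, 0.001, 0.134], "rotation": [0, 0, 0], "claw": 0.1}
    - {"offset": [0, 0.001, 0.134], "rotation": [0, 0, 0], "claw": 0.1}
    - {"offset": [0, 0.001, 0.134], "rotation": [0, 0, 0], "claw": 0.1}
    - {"offset": [0, 0.001, 0.134], "rotation": [0, 0, 0], "claw": 0.1}

```text
clock: 30.23
tcp_pos: [0.4843, 0.0209, 0.0878]
orientation: [2.376, 2.054, -0.001]
contact_force: [-0.2, 0.1, -0.8]
grip_width: 0.0226
gripper_force: 59.3
```

```bash
python3 - <<'E'
from h import *
from bench import get_obs
t=mean_tcp(3);print(get_obs()["contact_force"].round(2))
go((.4845,.0210,.0876),81.7)
f=snap("side","s12");W=world(f);c0=np.array([.4833,.0235]);a=np.radians(81.7);ly=np.array([np.cos(a),np.sin(a)])
m,_=top_rect(f,(.484,.021),.078,0,.09,.006);L=(W[m][:,:2]-c0)@ly
for l in(0,.03,.06):print(l,np.median(W[m][abs(L-l)<.01,2]).round(4))
E
```

```text
tcp mean [0.4843 0.0209 0.0878] sd [0. 0. 0.]
[ 0.67 -0.28 -1.7 ]
offset [0.    0.001 0.001] rot [ 0.  0. -0.] tcp [0.4843 0.021  0.0878] t 30.38
0 0.0778
0.03 0.0777
0.06 0.0775
```

drive_tool:
  rows:
    - {"offset": [0, 0, 0.003], "rotation": [0, 0, 0], "claw": 0.1}
    - {"offset": [0, 0, 0.005], "rotation": [0, 0, 0], "claw": 0.1}
    - {"offset": [0, 0, 0.007], "rotation": [0, 0, 0], "claw": 0.1}
    - {"offset": [0, 0, 0.008], "rotation": [0, 0, 0], "claw": 0.1}
    - {"offset": [0, 0, 0.008], "rotation": [0, 0, 0], "claw": 0.1}
    - {"offset": [0, 0, 0.008], "rotation": [0, 0, 0], "claw": 0.1}

```text
clock: 30.93
tcp_pos: [0.4844, 0.0209, 0.0877]
orientation: [2.375, 2.053, -0.001]
contact_force: [-4.0, -0.4, 14.4]
grip_width: 0.0222
gripper_force: 61.1
```

drive_tool:
  rows:
    - {"offset": [0, 0, -0.004], "rotation": [0, 0, 0], "claw": 0.1}
    - {"offset": [0, 0, -0.006], "rotation": [0, 0, 0], "claw": 0.1}
    - {"offset": [0, 0, -0.006], "rotation": [0, 0, 0], "claw": 0.3}
    - {"offset": [0, 0, -0.006], "rotation": [0, 0, 0], "claw": 0.4}
    - {"offset": [0, 0, -0.006], "rotation": [0, 0, 0], "claw": 0.5}
    - {"offset": [0, 0, -0.006], "rotation": [0, 0, 0], "claw": 0.5}
    - {"offset": [0, 0, -0.1], "rotation": [0, 0, 0], "claw": 0.5}
    - {"offset": [0, 0, -0.3], "rotation": [0, 0, 0], "claw": 0.5}
    - {"offset": [0, 0, -0.6], "rotation": [0, 0, 0], "claw": 0.5}
    - {"offset": [0, 0, -0.9], "rotation": [0, 0, 0], "claw": 0.5}

```text
clock: 31.77
tcp_pos: [0.4831, 0.0212, 0.2155]
orientation: [-2.375, -2.054, 0.004]
contact_force: [1.1, 0.4, -0.6]
grip_width: 0.0428
gripper_force: 0.0
```

drive_tool:
  rows:
    - {"offset": [-0.25, 0, 0], "rotation": [0, 0, 0], "claw": 0.5}
    - {"offset": [-0.5, 0, 0], "rotation": [0, 0, 0], "claw": 0.5}
    - {"offset": [-0.75, 0, 0], "rotation": [0, 0, 0], "claw": 0.5}
    - {"offset": [-1, 0, 0], "rotation": [0, 0, 0], "claw": 0.5}
    - {"offset": [-1, 0, 0], "rotation": [0, 0, 0], "claw": 0.5}
    - {"offset": [-1, 0, 0], "rotation": [0, 0, 0], "claw": 0.5}

```text
clock: 32.27
tcp_pos: [0.4619, -0.1297, 0.2148]
orientation: [2.381, 2.048, -0.002]
contact_force: [0.3, 0.9, -0.4]
grip_width: 0.0431
gripper_force: 0.0
```

drive_tool:
  rows:
    - {"offset": [-0.25, 0, 0], "rotation": [0, 0, 0], "claw": 0.5}
    - {"offset": [-0.5, 0, 0], "rotation": [0, 0, 0], "claw": 0.5}
    - {"offset": [-0.75, 0, 0], "rotation": [0, 0, 0], "claw": 0.5}
    - {"offset": [-1, 0, 0], "rotation": [0, 0, 0], "claw": 0.5}
    - {"offset": [-1, 0, 0], "rotation": [0, 0, 0], "claw": 0.5}
    - {"offset": [-1, 0, 0], "rotation": [0, 0, 0], "claw": 0.5}

```text
clock: 32.77
tcp_pos: [0.4407, -0.2766, 0.2148]
orientation: [2.379, 2.051, -0.001]
contact_force: [0.9, 1.1, 0.3]
grip_width: 0.0429
gripper_force: 0.0
```

```bash
python3 - <<'E'
from h import *
g=snap("top","t13");f=snap("side","s13")
def cr(f):
    u,v=proj(f,[[.484,.021,.05]])[0].astype(int)
    return cv2.resize(f["frame"][v-65:v+65,u-60:u+60][...,::-1],(400,433),interpolation=2)
cv2.imwrite("pics/c13.png",np.hstack([cr(f),cr(g)]))
W=world(g);c0=np.array([.484,.021]);a=np.radians(81.7);ly=np.array([np.cos(a),np.sin(a)]);lx=np.array([np.sin(a),-np.cos(a)])
m,_=top_rect(g,c0,.078,0,.09,.0045);P=W[m];L=(P[:,:2]-c0)@ly;X=(P[:,:2]-c0)@lx
print("plate",np.percentile(L,[1,99]).round(4),np.percentile(X,[1,99]).round(4),"z by L",[np.median(P[abs(L-l)<.012,2]).round(4) for l in(-.06,-.03,.03,.06)])
F=world(f);d=F[...,:2]-[.4833,.0235];L=d@ly;X=d@lx
hsv=cv2.cvtColor(f["frame"],cv2.COLOR_RGB2HSV)
for lo,hi,n in((.024,.034,"lower"),(.050,.060,"upper")):
    k=(F[...,2]>lo)&(F[...,2]<hi)&(abs(X)<.032)&(abs(L)<.05)&(hsv[...,2]<130)
    e=k&(abs(X)<.008)&(L>.03); s=[np.median(X[k&(abs(L-l)<.006)&(X<-.015)]).round(4) for l in(-.03,-.015,0,.015,.03)]
    print(n,k.sum(),"near end L",np.median(L[e]).round(4) if e.any() else None,e.sum(),"-x side by L",s)
E
```

```text
plate [-0.0691  0.0689] [-0.0266  0.0268] z by L [np.float64(0.0769), np.float64(0.0769), np.float64(0.077), np.float64(0.0769)]
lower 4 near end L None 0 -x side by L [np.float64(nan), np.float64(nan), np.float64(-0.0224), np.float64(nan), np.float64(-0.0241)]
upper 0 near end L None 0 -x side by L [np.float64(nan), np.float64(nan), np.float64(nan), np.float64(nan), np.float64(nan)]
  return _methods._mean(a, axis=axis, dtype=dtype,
  ret = ret.dtype.type(ret / rcount)
```

View pics/c13.png

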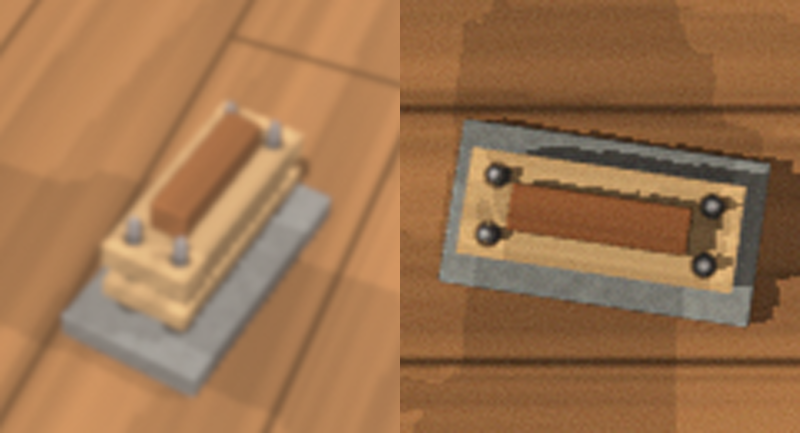

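The plate is level, with all four stud tips through and the rib upward. A small brown spot shows at the plate's right edge in the side view (crop (303,168)), so I'll zoom in before handing in.

```bash
python3 - <<'E'
from h import *
f=load("s13.npz");u,v=proj(f,[[.484,.021,.05]])[0].astype(int);print(u,v)
im=f["frame"][v-45:v+40,u-50:u+50][...,::-1];cv2.imwrite("pics/c14.png",cv2.resize(im,(700,595),interpolation=cv2.INTER_CUBIC))
W=world(f);c0=np.array([.4833,.0235]);a=np.radians(81.7);ly=np.array([np.cos(a),np.sin(a)]);lx=np.array([np.sin(a),-np.cos(a)])
# pixel of spot
pu,pv=u-60+303*120/400,v-65+168*130/433
for dv in range(-3,4):
  for du in range(-4,5,2):
    p=W[int(pv)+dv,int(pu)+du];d=p[:2]-c0;print((d@lx*1000).round().astype(int),(d@ly*1000).round().astype(int),(p[2]*1000).round().astype(int),f["frame"][int(pv)+dv,int(pu)+du],end=" | ")
  print()
E
```

```text
340 253
-28 -49 77 [163 130  93] | -26 -62 65 [159 125  88] | -3 -127 -1 [154 114  77] | -8 -127 1 [167 120  79] | -11 -130 1 [175 125  83] | 
-25 -54 69 [152 121  86] | -25 -66 59 [149 115  81] | -5 -124 0 [136 100  67] | -8 -127 -1 [152 109  72] | -12 -130 -2 [175 125  83] | 
-26 -53 68 [152 121  86] | -3 -117 2 [154 119  84] | -7 -119 2 [133  97  66] | -10 -124 -1 [144 104  69] | -15 -123 2 [175 126  83] | 
-27 -52 66 [164 130  93] | -24 -70 49 [179 141 100] | -8 -119 -1 [140 105  72] | -11 -121 -1 [142 102  68] | -15 -123 -1 [176 126  83] | 
-20 -69 45 [182 145 103] | -26 -66 51 [200 159 113] | -9 -117 -2 [140 106  73] | -12 -119 -2 [144 103  68] | -17 -120 0 [177 127  84] | 
-23 -63 49 [189 151 108] | -26 -66 48 [196 156 111] | -12 -111 2 [138 103  71] | -14 -116 -1 [153 110  73] | -17 -119 -2 [178 128  85] | 
-24 -60 49 [190 152 108] | -315 617 787 [178 141 100] | -12 -111 -1 [142 105  73] | -16 -111 2 [166 119  79] | -20 -113 2 [179 129  86] |
```

View pics/c14.png

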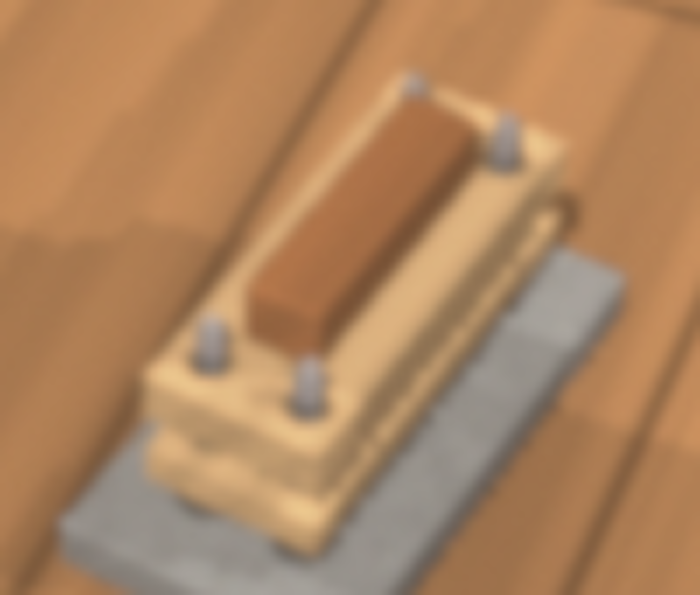

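The spot has bench height (z≈0), so it is only the stack's shadow. Every piece is seated, so I'm handing in.

```bash
python3 -c "
from bench import *
print(hand_in())"
```

```text
the job is handed in; nothing more can be done
None
```

I loaded the press in the order asked and handed it in at about 33 s, with the pressure plate level on all four studs and its rib up; the blanks measured centred and square when set down but are hidden under the plate now, and I never went near the template or offcut.

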